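# Free a jammed backup-drive tray with the eject pin and load its cartridge

## Task

The backup drive's tray will not open: take the orange eject pin from its stand and push it gently into the yellow-ringed eject hole on the drive's sloping face until the hidden latch lets go and the tray springs out. Put the pin back in its stand, fully home, and set the blue data cartridge down flat and square in the pocket of the open tray, its nose towards the drive, without dropping it. Leave everything else on the desk where it is.

Things in the scene. Friction and masses are not known exactly. Their poses are not given: they have to be found in the camera images.
- drive: The backup drive: a grey desktop box 210 mm deep (x), 170 wide (y), 98 high, fixed to the desk. Its front (-x side) is 58 mm high with the tray slot; above it the face slopes up 26 deg to the top, over 81 mm. Origin: centre of its underside.
- eject_hole: Mouth of the eject hole (centre, on the face, 78 mm above the desk): round, 10 mm across, ringed yellow, mid-way up and across the drive's sloping grey face (90 mm by 170). z: out of the hole, square to the face, leaning 26 deg from vertical to the drive's front; y level; -x down the face. A straight guide 26 mm deep leads to the hidden latch plunger, a disc 16 mm across.
- latch (a joint): Travel of the hidden latch plunger down the hole (m): 0 at rest, 0.008 at its stop. The tray is let go at about 0.004. Its spring pushes back with 2 N at rest and 6 N at the stop, and returns it by itself.
- tray (a joint): How far the tray is out of the drive (m): 0 shut and latched, 0.100 fully open. It slides level out of the slot in the drive's front, pushed by a spring (3 N shut, 1 N open), in about half a second, and stays out.
- pocket (a point): Centre of the tray pocket's main rectangle, on its floor, 20 mm above the desk; rides with the tray, hidden in the drive while shut. x: level, into the drive; z up. Pocket 70 (x) by 50.4 mm, 8 deep, plus a notch 30 wide, 12 long mid +x end. When out: tray front panel (top 42 mm above desk) is 39 mm off towards -x, the drive's front (58 mm high) 55 mm off towards +x.
- cart_mid (a point): The blue data cartridge, lying flat on the desk: a block 66 mm (x) by 46 mm (y) by 22 mm high with a nose 24 mm wide that stands out 10 mm from the middle of its +x end. Origin: centre of the main block, 11 mm above its underside. x points out of the nose end, z up. About 0.12 kg.
- pin_handle (a point): Centre of the eject pin's handle: orange, 14 by 14 mm, 80 long (40 mm to either end); a steel rod 5 mm thick, 45 long sticks out of its lower end. z: along the pin, rod to free end; x, y square to the handle's flats. 0.045 kg. Starts home in the socket, the lowest 22 mm of the handle inside, upright (give or take 3 deg).
- pin_tip (a point): Tip of the pin's steel rod, 85 mm from the handle's centre along -z; same axes as the handle.
- socket: Socket of the pin stand (black base 100 by 80 mm, aluminium sleeve 29 mm square, fixed). Origin: on its axis at the seat where the handle's lower end rests when home, 64 mm above the desk. z: straight up, out of the socket. Over the seat the sleeve is 17 mm square inside, 22 deep; under it a bore 9 mm square, 50 deep, takes the rod.
- calculator: Bystander: black desk calculator, 150 by 105 by 18 mm, loose. Origin: centre of its underside.
- flask: Bystander: steel drinking flask, 66 mm across, 190 mm tall, loose, upright. Origin: centre of its underside.
- phone: Bystander: white phone with a dark screen, 145 by 72 by 9 mm, lying loose. Origin: centre of its underside.
- locknut: Bystander: dark steel ring nut, 64 mm across, 12 mm high, lying loose. Origin: centre of its underside.
- stapler: Bystander: red and black stapler, 125 by 34 by 47 mm, loose. Origin: centre of its underside.
- mug: Bystander: white mug, 80 mm across, 95 mm tall, loose. Origin: centre of its underside.

How it is judged:
By the outcome, as a careful person would: the job done as asked, in the order asked, and still so for the second after the job is handed in, with the robot touching nothing.
It also fails if it takes over 69 s, if anything falls off the work surface, if the arm or the gripper's body presses on something with over 40 N, if the wrist force passes 120 N, or if a joint passes its speed limit or range.

## Robot

A 6-joint arm with a two-finger parallel gripper is mounted at the origin on the work surface. World frame = base frame: x ahead of the robot, y to its left, z up, the work surface at z = 0. Lengths are in mm, angles in rad, forces in N, time in s.
With the tool pointing down it reaches from about 350 to 775 mm from the base axis. Payload 7.3 kg.
Tool frame: the origin (TCP) lies at the centre of the arm's flange, where the gripper is bolted on; the fingertips stand 178 mm ahead of it and the grasp point (between the pads) lies 159 mm ahead of it; z points along the fingers, y is the direction in which the jaws open and shut (so a half turn about z gives the same grasp; the last joint's range is limited). The gripper opens to 92 mm and grips with 3 to 60 N. Pads are 19 mm wide; open, the fingers measure 130 mm over their backs; the gripper's body (75 mm by 190 mm) begins 47 mm behind the grasp point.
Start: joints at [-0.146, 0.342, 1.524, -0, 1.275, -0.146], TCP at [525.003, 0.022, 404.741] pointing down, gripper open.
Joint ranges: [-2.53, 2.53], [-0.77, 2.02], [0.04, 2.7], [-1, 4.14], [0.28, 2.66], [-3.11, 3.11]. Speed limits (rad/s): [2.57, 2.57, 3.14, 3.14, 3.14, 3.14].

## Interface

Orientations are given as [roll, pitch, yaw] about the fixed x, y, z axes, in that order (R = Rz(yaw) Ry(pitch) Rx(roll)).
In Python, from plant import status, viewer, ticket gives the robot as it stands.
- The arm moves only by the tool play_rows, never from a script. Its argument "commands" is a list of rows, each an object with "offset": the shift along the tool's x, y, z in m, a list of three; "twist": the turn about the tool's z in degrees. A call has 1 to 5 rows; each row shifts and turns the commanded pose from where the row before left it, along the tool's axes as they then stand; what a row does not reach is not made up. A row lasts 1/10 s, in which the tool goes at most 50 mm and 8.59 degrees, less where a joint would pass 70% of its speed; a pose out of reach is approached as far as the arm can. A call with a gripper value outside its range is refused whole. "jaw" is the closure in counts, from 0 (fully open) to 255 (shut), set as the call begins (left out, the last holds). The fingers move at their own pace and stop on an object; the grip force is fixed at half the most. Time passes only in rows, so rows that do not move let the fingers close. It gives the time, the measured TCP pose, the force and the opening at its end, in the units of the state.
- status.get_obs(): the state, without advancing time (a new reading comes with each control period).
- viewer.capture(name): name is "scene" or "side" or "wrist"; returns the picture (384x512x3 uint8, red, green, blue); there is no depth.
- viewer.camera_params(name): a dict with "fov_y" (degrees; the focal length in pixels is half the picture's height over the tangent of half this angle, whatever the lens; pixels are square), "cx", "cy" (the principal point, pixels), "D" ([k1, k2, p1, p2, k3] as OpenCV has them; the pictures are not rectified), "rvec" (rotation vector, rad) and "tvec" (3), from world to camera coordinates, as OpenCV has them; the wrist camera has in their place "T_tool_cam" (4x4, takes a point from camera to tool coordinates, whose origin is the TCP and whose axes are the flange's). Camera axes: x right, y down, z forward; pixel columns grow to the right and rows downward; lengths in mm; the calibration is good to about 2 mm. A picture is of the moment at which its call begins: read the wrist's pose just before it. camera_params takes no time and is no camera call.
- ticket.close_job(): hands the job in, once; it reports no verdict.
The state is a dict: "time": time; "joint_positions": joint angles; "dq": joint speeds; "tau": joint torques, N m; "tool_pos": TCP position; "tcp_rot": TCP orientation; "contact_force": force on the tool from outside, world axes, zero at the start; "moment": the same for the moment, N m; "grip_width": finger opening in mm.
Only numpy, scipy, OpenCV 4.12 (cv2) and the standard library are available. Lean on these libraries where they do the work, as an engineer would, in place of code of your own. Each camera call takes 0.05 s, during which the arm holds its last target.

## Working session

There is one attempt and no reset: what is moved stays moved. The work goes in short steps, Python scripts to look and compute and a tool call to move; the robot and the scene stay as the last step left them, time stands still between calls to the robot, and variables do not carry over. Pictures are saved under pics/ and viewed, and the job is handed in when it is done.

Besides the shell and the picture viewer there is one more tool, called after ">>>" as name(argument=value, ...) on one line, values as JSON. play_rows: Moves the arm, as the interface text tells. Its arguments: {"type":"object","properties":{"commands":{"type":"array"},"jaw":{"type":"number"}},"required":["commands"]}

```bash
ls; mkdir -p pics
python3 - <<'E'
from plant import status, viewer, ticket
import cv2
print(status.get_obs())
for n in ["scene","side","wrist"]:
    print(n,viewer.camera_params(n))
    cv2.imwrite(f"pics/{n}0.png",viewer.capture(n)[:,:,::-1])
E
```

```text
pics
{'time': 0.0, 'joint_positions': array([-1.45974216e-01,  3.42714087e-01,  1.52502822e+00,  5.04751508e-07,
        1.27536059e+00, -1.46002453e-01]), 'dq': array([ 1.95932766e-03,  6.81036312e-05,  4.58143726e-04,  7.30374285e-05,
       -1.33870864e-03, -1.11083723e-03]), 'tau': array([ 7.61924657e-04, -4.31245601e+01, -2.44219762e+01,  7.17750052e-02,
        5.59406646e-02, -1.04314388e-04]), 'tool_pos': array([5.24865108e+02, 5.56955045e-02, 4.04045319e+02]), 'tcp_rot': array([-3.14009856e+00, -2.20192787e-04,  1.57082425e+00]), 'contact_force': array([-0.08000688, -1.34958593,  0.30310265]), 'moment': array([ 0.02574325, -0.01422505, -0.01896961]), 'grip_width': 91.83679292937596}
scene {'fov_y': 43.316592749833056, 'cx': 253.46655347286048, 'cy': 197.08699378296694, 'D': array([0.03188993, 0.        , 0.        , 0.        , 0.        ]), 'rvec': array([ 2.25537265,  0.53907518, -0.25400402]), 'tvec': array([-474.86728623,  -91.98724884, 1607.01834112])}
side {'fov_y': 51.16257593899523, 'cx': 258.18908900292604, 'cy': 181.9246117394616, 'D': array([0.00602351, 0.        , 0.        , 0.        , 0.        ]), 'rvec': array([ 0.44198669, -2.73474673,  1.21063967]), 'tvec': array([ 537.903505  ,  218.94197943, 1164.03387082])}
wrist {'fov_y': 59.98125458103315, 'cx': 252.67199705455852, 'cy': 188.50585065954746, 'D': array([-0.05456091,  0.        ,  0.        ,  0.        ,  0.        ]), 'T_tool_cam': array([[ 7.67789140e-05, -9.54180459e-01, -2.99231760e-01,
         8.01633854e+01],
       [ 9.99999869e-01,  2.24790115e-04, -4.60216628e-04,
         6.54999466e-01],
       [ 5.06394054e-04, -2.99231685e-01,  9.54180351e-01,
         2.01346548e+01],
       [ 0.00000000e+00,  0.00000000e+00,  0.00000000e+00,
         1.00000000e+00]])}
```

View pics/scene0.png

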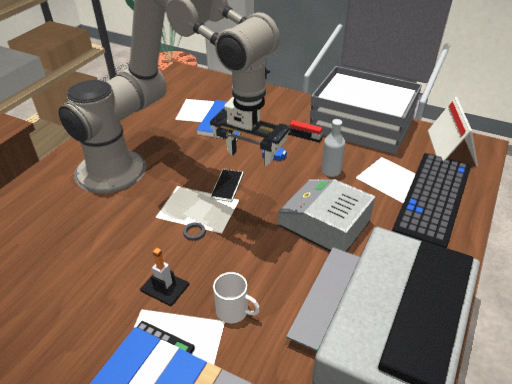

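View pics/side0.png

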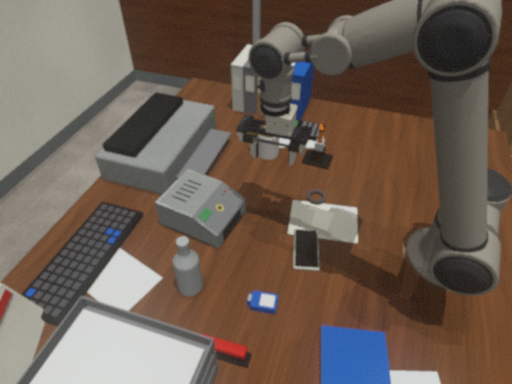

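View pics/wrist0.png

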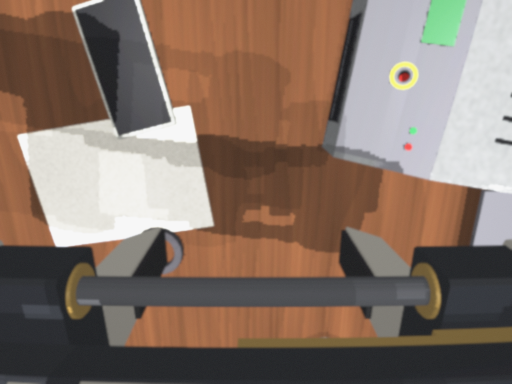

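The scene view shows the orange pin in its stand at about (158,258), the drive's face at (315,200), the phone at (228,185), the nut at (194,231), the mug at (232,298) and the flask at (333,150). The side view shows the blue cartridge at (263,301). The wrist view shows the yellow ring at (404,76). Next I'll write helpers and measure.

```bash
cat > h.py <<'E'
import numpy as np, cv2
from scipy.spatial.transform import Rotation as Ro
from plant import status, viewer
def Rt(obs): return Ro.from_euler('xyz',obs['tcp_rot']).as_matrix()
def cam(name,obs=None):
    p=viewer.camera_params(name); f=192/np.tan(np.radians(p['fov_y']/2))
    K=np.array([[f,0,p['cx']],[0,f,p['cy']],[0,0,1]])
    if 'rvec' in p:
        R=cv2.Rodrigues(p['rvec'])[0]; t=np.array(p['tvec'])
    else:
        T=np.array(p['T_tool_cam']); M=np.eye(4); M[:3,:3]=Rt(obs); M[:3,3]=obs['tool_pos']
        W=np.linalg.inv(M@T); R=W[:3,:3]; t=W[:3,3]
    return K,np.array(p['D']),R,t
def ray(c,uv):
    K,D,R,t=c
    n=cv2.undistortPoints(np.array(uv,float).reshape(-1,1,2),K,D).reshape(-1,2)
    d=np.c_[n,np.ones(len(n))]@R
    return -R.T@t, d/np.linalg.norm(d,axis=1)[:,None]
def plane(c,uv,z):
    o,d=ray(c,uv); return o+d*((z-o[2])/d[:,2])[:,None]
def proj(c,P):
    K,D,R,t=c
    return cv2.projectPoints(np.array(P,float).reshape(-1,3),cv2.Rodrigues(R)[0],t,K,D)[0].reshape(-1,2)
def tri(c1,p1,c2,p2):
    o1,d1=ray(c1,p1);o2,d2=ray(c2,p2);d1=d1[0];d2=d2[0]
    A=np.c_[d1,-d2]; s=np.linalg.lstsq(A,o2-o1,rcond=None)[0]
    a=o1+s[0]*d1;b=o2+s[1]*d2
    return (a+b)/2,np.linalg.norm(a-b)
def snap(name,fn):
    o=status.get_obs(); im=viewer.capture(name); cv2.imwrite(f'pics/{fn}.png',im[:,:,::-1]); return o,im,cam(name,o)
def mask(im,lo,hi):
    return cv2.inRange(cv2.cvtColor(im,cv2.COLOR_RGB2HSV),lo,hi)
def blobs(m,amin=15):
    n,l,s,c=cv2.connectedComponentsWithStats(m); 
    return sorted([(int(s[i,4]),c[i].round(1).tolist(),s[i,:4].tolist()) for i in range(1,n) if s[i,4]>=amin],reverse=True)
E
python3 - <<'E'
from h import *
o=status.get_obs()
im={n:cv2.imread(f'pics/{n}0.png')[:,:,::-1].copy() for n in ['scene','side','wrist']}
C={n:cam(n,o) for n in im}
for n in im:
    for nm,lo,hi in [('yellow',(24,130,120),(34,255,255)),('orange',(8,170,120),(20,255,255)),('blue',(105,150,60),(125,255,255))]:
        print(n,nm,blobs(mask(im[n],lo,hi))[:6])
print('hole wrist z78',plane(C['wrist'],[404,76],78))
print('stand base', plane(C['scene'],[[163,289]],10),'pin',plane(C['scene'],[[157,250]],144))
print('nut',plane(C['scene'],[194,231],6),'mug',plane(C['scene'],[232,300],47),'flask',plane(C['scene'],[333,150],95),'phone',plane(C['scene'],[228,185],9))
print('cart',plane(C['side'],[263,301],22), 'stapler',plane(C['side'],[230,348],40))
E
```

```text
scene yellow []
scene orange [(82, [158.8, 261.2], [154, 254, 9, 15]), (19, [156.7, 251.8], [153, 249, 8, 6])]
scene blue [(1837, [127.0, 358.3], [90, 328, 70, 56]), (1048, [181.8, 369.0], [156, 349, 50, 35]), (320, [211.0, 115.7], [197, 101, 29, 31]), (93, [279.3, 154.5], [274, 148, 12, 13]), (85, [411.3, 204.0], [406, 198, 11, 13]), (41, [418.6, 209.4], [415, 206, 8, 7])]
side yellow []
side orange [(24, [321.2, 126.5], [319, 124, 5, 6]), (15, [320.1, 136.5], [319, 133, 4, 8])]
side blue [(3534, [353.4, 356.7], [322, 326, 68, 58]), (628, [302.8, 83.3], [292, 62, 21, 57]), (145, [257.7, 301.6], [249, 292, 27, 19]), (72, [112.9, 232.0], [106, 228, 15, 9]), (51, [30.4, 291.8], [26, 288, 10, 8]), (36, [111.5, 239.5], [108, 237, 8, 6])]
wrist yellow []
wrist orange []
wrist blue []
hole wrist z78 [[659.10059075  88.77037121  78.        ]]
stand base [[ 446.25317959 -331.66158005   10.        ]] pin [[ 442.63158625 -319.83198494  144.        ]]
nut [[ 404.61381423 -120.84478627    6.        ]] mug [[ 633.39615206 -305.4390468    47.        ]] flask [[659.1589388  303.13051501  95.        ]] phone [[394.35653503  95.63406292   9.        ]]
cart [[450.61518583 313.7039778   22.        ]] stapler [[482.90190785 462.78638564  40.        ]]
```

>>> play_rows(commands=[{"offset": [-0.048,-0.01,0],"twist": 0},{"offset": [-0.048,-0.01,0],"twist": 0},{"offset": [-0.048,-0.01,0],"twist": 0},{"offset": [-0.048,-0.01,0],"twist": 0},{"offset": [-0.048,-0.01,0],"twist": 0}])

```text
time: 0.65
tool_pos: [474.2, -241.7, 404.6]
tcp_rot: [-3.142, -0.0, 1.571]
contact_force: [0.2, -0.3, 0.3]
grip_width: 92.0
```

>>> play_rows(commands=[{"offset": [-0.048,-0.01,0],"twist": 0},{"offset": [-0.048,-0.01,0],"twist": 0},{"offset": [-0.045,-0.01,0],"twist": 0},{"offset": [0,0,0],"twist": 0},{"offset": [0,0,0],"twist": 0}])

```text
time: 1.15
tool_pos: [444.5, -381.7, 403.9]
tcp_rot: [-3.141, -0.001, 1.569]
contact_force: [-0.6, 0.5, -0.3]
grip_width: 91.6
```

Run:
```python
from h import *
o,im,c=snap('wrist','w1')
print(o['time'],o['tool_pos'],o['tcp_rot'],o['joint_positions'])
```

```text
1.15 [ 444.52264732 -381.69211704  403.94352492] [-3.14089369e+00 -1.46164997e-03  1.56857864e+00] [-8.40376515e-01  4.55573075e-01  1.34977321e+00  4.70697027e-04
  1.33780049e+00 -8.38268376e-01]
```

View pics/w1.png

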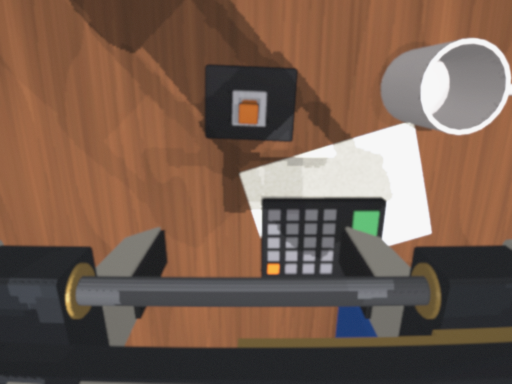

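The wrist view shows the stand's base at rows 66–140, columns 205–297, turned slightly. The sleeve is at about (250,108) and the pin's top at (249,113).

Run:
```python
from h import *
o=status.get_obs(); im=cv2.imread('pics/w1.png')[:,:,::-1].copy(); c=cam('wrist',o)
m=mask(im,(5,170,60),(22,255,255)); m[180:]=0
cn=max(cv2.findContours(m,0,1)[0],key=cv2.contourArea)
print('orange',blobs(m)[:3],cv2.boxPoints(cv2.minAreaRect(cn)).tolist())
print(plane(c,cv2.boxPoints(cv2.minAreaRect(cn)),144))
hsv=cv2.cvtColor(im,cv2.COLOR_RGB2HSV)
k=((hsv[...,2]<60)).astype(np.uint8)*255
roi=np.zeros_like(k); roi[50:155,190:312]=1; k*=roi
cn=max(cv2.findContours(k,0,1)[0],key=cv2.contourArea)
r=cv2.minAreaRect(cn); b=cv2.boxPoints(r); print('base',r, b.tolist())
for z in (8,12): 
    P=plane(c,b,z); print(z,P.round(1),P.mean(0),np.linalg.norm(P[0]-P[1]),np.linalg.norm(P[1]-P[2]))
s=cv2.inRange(hsv,(0,0,90),(180,70,255)); s2=np.zeros_like(s); s2[80:135,222:275]=s[80:135,222:275]; s2|=m
cn=max(cv2.findContours(s2,0,1)[0],key=cv2.contourArea); r=cv2.minAreaRect(cn); b=cv2.boxPoints(r)
print('sleeve',r); P=plane(c,b,86); print(P,P.mean(0))
cv2.imwrite('pics/w1c.png',cv2.resize(im[50:160,190:310,::-1],None,fx=6,fy=5,interpolation=cv2.INTER_NEAREST))
```

```text
orange [(343, [248.1, 112.2], [240, 101, 17, 22])] [[240.0, 122.0], [240.0, 101.0], [256.0, 101.0], [256.0, 122.0]]
[[ 436.33882411 -325.65767672  144.        ]
 [ 436.49656749 -311.05923408  144.        ]
 [ 447.72037083 -311.06787101  144.        ]
 [ 447.75408246 -325.66468186  144.        ]]
base ((249.90708923339844, 102.65902709960938), (90.75486755371094, 73.70342254638672), 1.6846843957901) [[203.4658660888672, 138.16075134277344], [205.63267517089844, 64.48918914794922], [296.34832763671875, 67.15730285644531], [294.1815185546875, 140.828857421875]]
8 [[ 389.4 -358.     8. ]
 [ 394.9 -278.8    8. ]
 [ 492.1 -281.6    8. ]
 [ 492.4 -361.1    8. ]] [ 442.19632112 -319.87536076    8.        ] 79.36037007391738 97.15390730352641
12 [[ 390.  -357.4   12. ]
 [ 395.5 -279.1   12. ]
 [ 491.6 -281.8   12. ]
 [ 491.9 -360.4   12. ]] [ 442.23295581 -319.66844714   12.        ] 78.51654305487408 96.12088424791335
sleeve ((249.0, 108.0), (36.0, 34.0), 90.0)
[[ 427.47611893 -304.34798781   86.        ]
 [ 456.83553291 -304.3701502    86.        ]
 [ 457.15878178 -335.2789822    86.        ]
 [ 426.94157117 -335.26320387   86.        ]] [ 442.10300119 -319.81508102   86.        ]
```

View pics/w1c.png

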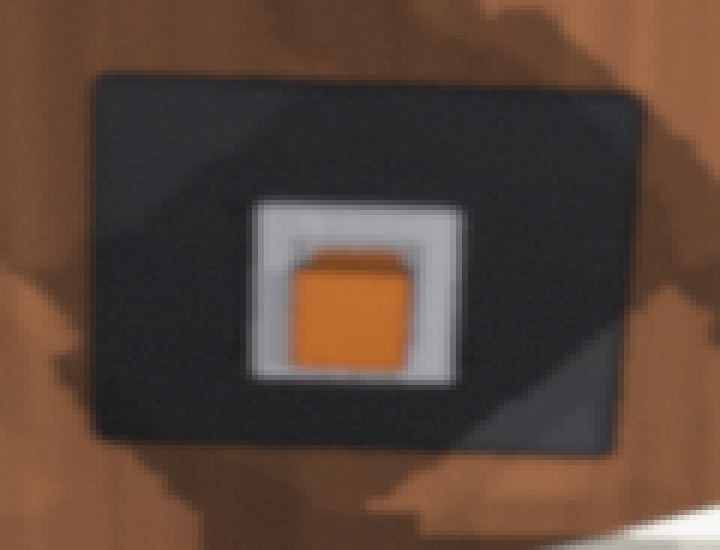

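The sleeve's centre is (442.1, -319.9), and the base's centre agrees at (442.2, -319.8). The stand's yaw is about -1.7°. I'll go over the pin and turn the jaws to lie along world y.

>>> play_rows(commands=[{"offset": [0.031,-0.0015,0],"twist": 0},{"offset": [0.03,-0.0015,0],"twist": 0},{"offset": [0,0,0.01],"twist": 8.5},{"offset": [0,0,0.01],"twist": 8.5},{"offset": [0,0,0.01],"twist": 8.5}])

```text
time: 1.7
tool_pos: [442.6, -317.7, 374.9]
tcp_rot: [3.141, -0.0, 1.123]
contact_force: [0.1, -0.7, -0.0]
grip_width: 92.2
```

>>> play_rows(commands=[{"offset": [0,0,0.01],"twist": 8.5},{"offset": [0,0,0.01],"twist": 8.5},{"offset": [0,0,0],"twist": 8.5},{"offset": [0,0,0],"twist": 8.5},{"offset": [0,0,0],"twist": 8.5}])

```text
time: 2.2
tool_pos: [442.6, -318.0, 354.9]
tcp_rot: [-3.141, -0.0, 0.38]
contact_force: [0.0, 0.9, -0.0]
grip_width: 91.6
```

>>> play_rows(commands=[{"offset": [0,0,0],"twist": 8.5},{"offset": [0,0,0],"twist": 8.5},{"offset": [0,0,0],"twist": 6.5},{"offset": [0,0,0],"twist": 0},{"offset": [0,0,0],"twist": 0}])

```text
time: 2.7
tool_pos: [442.4, -318.7, 354.9]
tcp_rot: [-3.142, -0.0, -0.021]
contact_force: [-0.0, 0.1, 0.8]
grip_width: 91.9
```

Run:
```python
from h import *
o,im,c=snap('wrist','w2')
print(o['time'],o['tool_pos'],o['tcp_rot'],o['joint_positions'],o['contact_force'])
print(proj(c,[[442,-320,144],[442,-320,86],[442,-320,0]]))
```

```text
2.7 [ 442.38200468 -318.7470972   354.93886942] [-3.14150013e+00 -1.50639816e-04 -2.12762531e-02] [-7.64993427e-01  4.22764248e-01  1.54459950e+00  1.84392579e-04
  1.17418069e+00  8.27007919e-01] [-0.03823458  0.05108174  0.81602008]
[[252.86123543 222.93416988]
 [252.86887478 193.58808223]
 [252.87554224 167.43002314]]
```

View pics/w2.png

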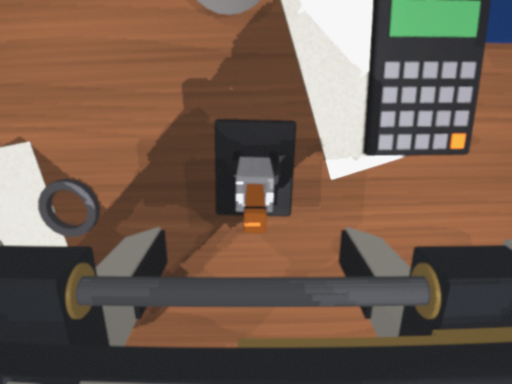

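The view shows the pin's top at about (255,222), within 1–2 mm of my projection at (253,223). I'll descend and grip.

>>> play_rows(commands=[{"offset": [0,0.0015,0.03],"twist": 0},{"offset": [0,0,0.03],"twist": 0},{"offset": [0,0,0.011],"twist": 0},{"offset": [0,0,0],"twist": 0}])

```text
time: 3.15
tool_pos: [441.8, -321.0, 282.4]
tcp_rot: [-3.139, 0.002, -0.025]
contact_force: [-0.5, -0.2, 0.0]
grip_width: 91.8
```

>>> play_rows(commands=[{"offset": [0,0,0],"twist": 0},{"offset": [0,0,0],"twist": 0},{"offset": [0,0,0],"twist": 0},{"offset": [0,0,0],"twist": 0},{"offset": [0,0,0],"twist": 0}], jaw=255)

```text
time: 3.65
tool_pos: [442.0, -321.5, 284.2]
tcp_rot: [3.141, -0.001, -0.026]
contact_force: [0.5, 0.1, 0.1]
grip_width: 56.3
```

>>> play_rows(commands=[{"offset": [0,0,0],"twist": 0},{"offset": [0,0,0],"twist": 0},{"offset": [0,0,0],"twist": 0}])

```text
time: 3.95
tool_pos: [442.0, -321.5, 283.7]
tcp_rot: [-3.142, -0.0, -0.026]
contact_force: [0.3, 0.6, -0.2]
grip_width: 32.5
```

>>> play_rows(commands=[{"offset": [0,0,0],"twist": 0},{"offset": [0,0,0],"twist": 0},{"offset": [0,0,0],"twist": 0},{"offset": [0,0,0],"twist": 0}])

```text
time: 4.35
tool_pos: [442.0, -321.5, 283.7]
tcp_rot: [-3.141, -0.0, -0.026]
contact_force: [0.7, 0.3, -0.5]
grip_width: 13.8
```

Gripped: the opening is 13.8 mm. I'll lift until only the rod's end is still in the sleeve, then draw back so that the sleeve's rim turns the pin in the grip by about 26°. The tool itself can't tilt.

>>> play_rows(commands=[{"offset": [0,0,-0.012],"twist": 0},{"offset": [0,0,-0.012],"twist": 0},{"offset": [0,0,-0.012],"twist": 0},{"offset": [0,0,-0.011],"twist": 0},{"offset": [0,0,0],"twist": 0}])

```text
time: 4.85
tool_pos: [442.3, -321.8, 333.1]
tcp_rot: [3.139, -0.003, -0.026]
contact_force: [0.3, 0.0, -0.1]
grip_width: 13.4
```

>>> play_rows(commands=[{"offset": [-0.005,0,0],"twist": 0},{"offset": [-0.005,0,0],"twist": 0},{"offset": [-0.005,0,0.0005],"twist": 0},{"offset": [0,0,0],"twist": 0}])

```text
time: 5.25
tool_pos: [426.9, -321.0, 330.4]
tcp_rot: [3.142, -0.002, -0.027]
contact_force: [4.1, 0.9, 1.9]
grip_width: 13.5
```

Run:
```python
from h import *
o,im,c=snap('wrist','w3')
print(o['time'],o['tool_pos'],o['contact_force'],o['moment'])
```

```text
5.25 [ 426.88116945 -321.04719065  330.37641221] [4.12123768 0.91834953 1.90236966] [ 0.21799899 -0.83659957  0.02639997]
```

View pics/w3.png

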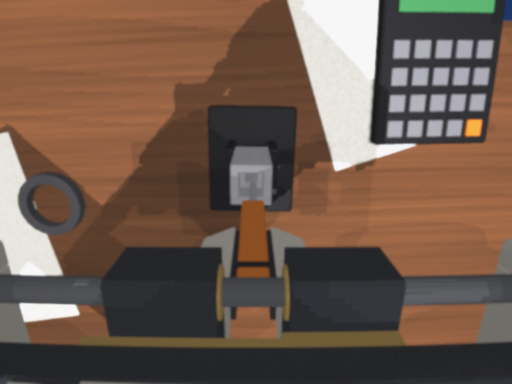

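The force is a steady 4 N and the pin is turning in the grip, with the rod still in the sleeve at about (252,185). I'll continue.

>>> play_rows(commands=[{"offset": [-0.006,0,0.001],"twist": 0},{"offset": [-0.006,0,0.002],"twist": 0},{"offset": [-0.006,0,0.002],"twist": 0},{"offset": [-0.005,0,0.0025],"twist": 0},{"offset": [-0.005,0,0.002],"twist": 0}])

```text
time: 5.8
tool_pos: [398.6, -320.6, 320.7]
tcp_rot: [3.141, -0.001, -0.026]
contact_force: [4.4, -1.2, 4.9]
grip_width: 13.6
```

Run:
```python
from h import *
o,im,c=snap('wrist','w4')
print(o['time'],o['tool_pos'],o['contact_force'],o['moment'])
o,im,c=snap('scene','s4')
cv2.imwrite('pics/s4c.png',cv2.resize(im[190:310,100:260,::-1],None,fx=5,fy=5))
```

```text
5.8 [ 398.63038134 -320.560797    320.72911566] [ 4.44706156 -1.16259608  4.92186935] [-0.20656228 -0.9302061   0.00722113]
```

View pics/w4.png

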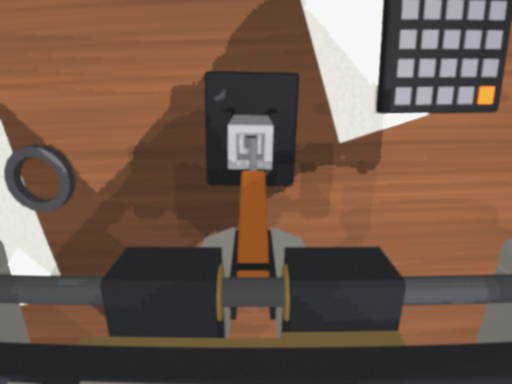

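View pics/s4c.png

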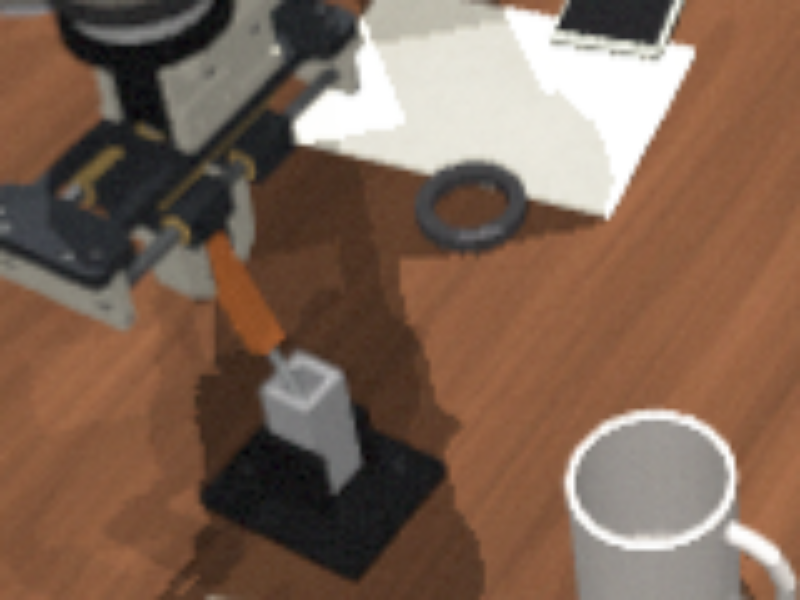

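The view shows the rod leaning in the sleeve at about (252,150). I'll draw it out along its own axis and measure the tilt.

>>> play_rows(commands=[{"offset": [-0.007,0,-0.014],"twist": 0},{"offset": [-0.009,0,-0.018],"twist": 0},{"offset": [0,0,-0.03],"twist": 0},{"offset": [0,0,-0.03],"twist": 0},{"offset": [0,0,0],"twist": 0}])

```text
time: 6.4
tool_pos: [382.7, -320.1, 415.5]
tcp_rot: [3.139, -0.001, -0.026]
contact_force: [0.6, -0.2, -0.4]
grip_width: 14.0
```

Run:
```python
from h import *
o,im,c=snap('wrist','w5')
print(o['time'],o['tool_pos'],o['contact_force'],o['moment'])
cv2.imwrite('pics/w5c.png',cv2.resize(im[90:290,190:320,::-1],None,fx=4,fy=3))
o,im,c=snap('scene','s5')
cv2.imwrite('pics/s5c.png',cv2.resize(im[190:310,100:260,::-1],None,fx=5,fy=5))
o,im,c=snap('side','d5')
cv2.imwrite('pics/d5c.png',cv2.resize(im[60:180,250:410,::-1],None,fx=5,fy=5))
```

```text
6.4 [ 382.66590821 -320.12452577  415.45249371] [ 0.57962888 -0.2287818  -0.36472309] [ 0.0447871   0.13062765 -0.04387138]
```

View pics/w5c.png

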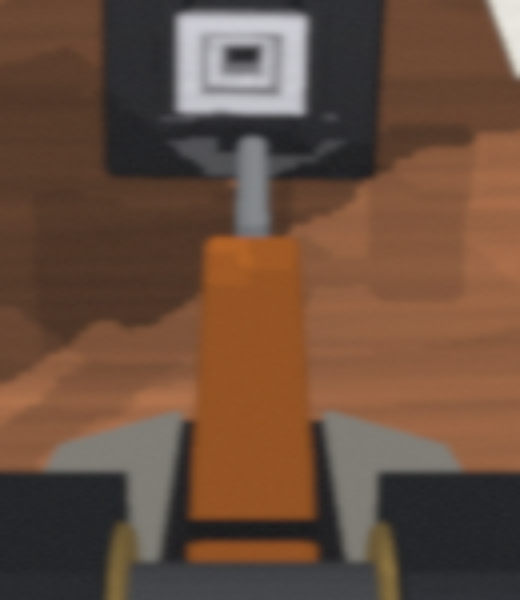

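View pics/s5c.png

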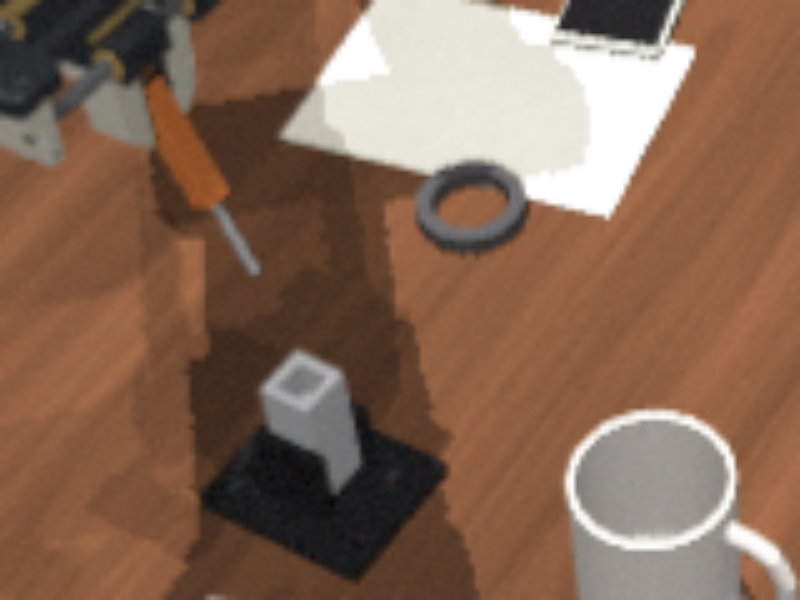

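View pics/d5c.png

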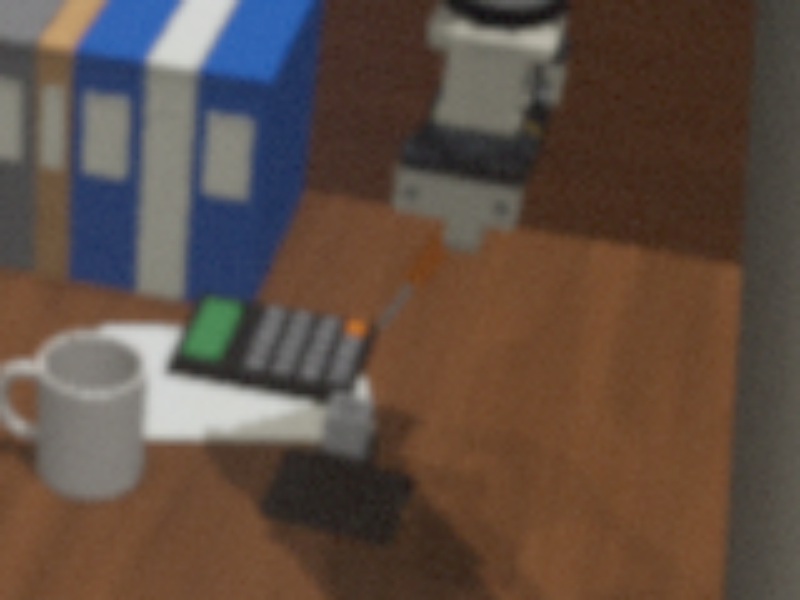

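Wrist crop: tip at (252.8,135.7). Scene: tip at (151.4,244.2), rod–handle junction at (143.2,231.2). Side: tip at about (326.5,125).

```bash
cat > tilt.py <<'E'
from h import *
# tip in tool frame from wrist pixel: pin in tool plane y~0, distance L from pivot (0,0,zp)
def tilt(o,uv,c,L=106.0,zp=159.0):
    oo,d=ray(c,uv); R=Rt(o); p=R.T@(oo-o['tool_pos']); v=R.T@d[0]
    q=p-np.array([0,0,zp]); b=q@v; s=-b+np.sqrt(b*b-(q@q-L*L)); t=p+s*v
    return t,np.degrees(np.arctan2(t[0],t[2]-zp))
E
python3 - <<'E'
from tilt import *
o=status.get_obs(); w=cam('wrist',o); s=cam('scene'); d=cam('side')
for L in (104,106,108):
    print(L,tilt(o,[252.8,135.7],w,L))
tp,e=tri(w,[252.8,135.7],s,[151.4,244.2]); print('tip w-s',tp,e, Rt(o).T@(tp-o['tool_pos']))
tp2,e=tri(s,[151.4,244.2],d,[326.5,125]); print('tip s-d',tp2,e, Rt(o).T@(tp2-o['tool_pos']))
# rays scene onto plane of pin (world y = tip y): direction from tip & junction
for uv in ([151.4,244.2],[143.2,231.2]):
    oo,dd=ray(s,uv); k=(-320.5-oo[1])/dd[0,1]; print(oo+k*dd[0])
E
```

```text
104 (array([ 47.81094336,   1.22352872, 251.35050986]), np.float64(27.371133231092017))
106 (array([ 47.45059967,   1.22315418, 253.77839672]), np.float64(26.594738312298023))
108 (array([ 47.09358693,   1.2227831 , 256.18384059]), np.float64(25.85401563928187))
tip w-s [ 429.62608169 -321.11848601  159.14772696] 0.8628004457551 [ 48.0544543    0.94985197 251.98179119]
tip s-d [ 427.37264565 -320.54699802  158.3934136 ] 3.7840739670457517 [ 45.78926845   0.43939741 252.74463478]
[ 429.6085934  -320.5         158.57758974]
[ 413.1477032  -320.5         195.04523768]
```

The tilt comes out at about 26° by two estimates, with 24° as a rough scene check. The tip sits at (47.5, 1, 253) in the tool frame. Moving to the drive.

>>> play_rows(commands=[{"offset": [0.018,-0.046,0],"twist": 0},{"offset": [0.018,-0.046,0],"twist": 0},{"offset": [0.018,-0.046,0],"twist": 0},{"offset": [0.018,-0.046,0],"twist": 0},{"offset": [0.018,-0.046,0],"twist": 0}])

```text
time: 7.05
tool_pos: [478.9, -90.5, 410.9]
tcp_rot: [-3.141, 0.004, -0.026]
contact_force: [2.0, -0.4, -0.9]
grip_width: 13.8
```

>>> play_rows(commands=[{"offset": [0.018,-0.046,0],"twist": 0},{"offset": [0.018,-0.046,0],"twist": 0},{"offset": [0.018,-0.046,0],"twist": 0},{"offset": [0.018,-0.046,0],"twist": 0},{"offset": [0,0,0],"twist": 0}])

```text
time: 7.55
tool_pos: [556.4, 94.6, 410.1]
tcp_rot: [-3.14, 0.004, -0.02]
contact_force: [0.6, -0.9, -1.0]
grip_width: 13.6
```

Run:
```python
from h import *
o,im,c=snap('wrist','w6')
print(o['time'],o['tool_pos'],o['tcp_rot'],o['contact_force'])
```

```text
7.55 [556.43813825  94.6453312  410.08721931] [-3.14039399  0.00418245 -0.02023943] [ 0.57600914 -0.89925888 -0.99936568]
```

View pics/w6.png

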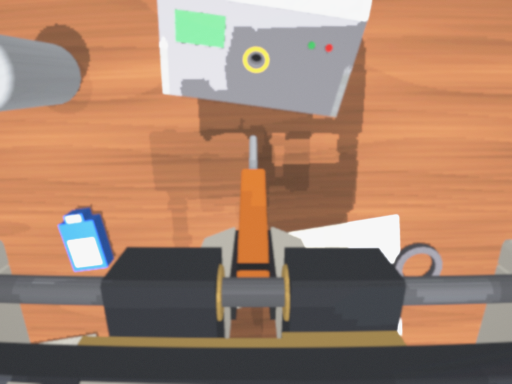

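The view shows the yellow ring at (256,60), the drive's front edge running from (163,93) to (335,116), the tip at (253,137), and the cartridge at (87,243) with its nose up, towards +x.

Run:
```python
from tilt import *
o=status.get_obs(); im=cv2.imread('pics/w6.png')[:,:,::-1].copy(); c=cam('wrist',o)
m=mask(im,(22,110,100),(34,255,255)); m[:40]=0;m[85:]=0;m[:,:235]=0;m[:,280:]=0
ys,xs=np.nonzero(m); pts=np.c_[xs,ys].astype(np.float32)
e=cv2.fitEllipse(cv2.convexHull(pts)); print('ring',len(xs),e)
H=plane(c,e[0],78)[0]; print('hole',H)
print('tip',tilt(o,[253,137],c))
# front top edge: transition wood->grey by saturation
hsv=cv2.cvtColor(im,cv2.COLOR_RGB2HSV); E=[]
for u in list(range(172,240,4))+list(range(268,330,4)):
    col=hsv[70:125,u,1].astype(int); i=np.nonzero(col>95)[0]
    if len(i): E.append((u,70+i[0]))
E=np.array(E,float); l=cv2.fitLine(E.astype(np.float32),cv2.DIST_HUBER,0,.01,.01).ravel(); print('edge',l, E[:3],E[-3:])
a=l[2:]+l[:2]*(-90); b=l[2:]+l[:2]*70
P=plane(c,[a,b],58); d=P[1]-P[0]; yaw=np.degrees(np.arctan2(-d[1],-d[0]) )
print(P,'drive y dir',d/np.linalg.norm(d)); 
yy=-d[:2] if d[1]<0 else d[:2]; yy=yy/np.linalg.norm(yy); ang=np.degrees(np.arctan2(-yy[0],yy[1])); print('drive yaw',ang)
xd=np.array([np.cos(np.radians(ang)),np.sin(np.radians(ang))]); print('hole to edge along x', (H[:2]-P[0,:2])@xd)
```

```text
ring 253 ((255.64486694335938, 59.309410095214844), (24.97199821472168, 25.7158203125), 114.01407623291016)
hole [657.48362664  86.33248095  78.        ]
tip (array([ 46.4565471 ,   1.36656834, 254.26763208]), np.float64(25.99583047705059))
edge [9.9048269e-01 1.3763726e-01 2.3000000e+02 1.0350000e+02] [[172.  96.]
 [176.  96.]
 [180.  97.]] [[320. 116.]
 [324. 116.]
 [328. 117.]]
[[632.75949418 197.58891264  58.        ]
 [608.13140387  44.30463617  58.        ]] drive y dir [-0.15863488 -0.98733732  0.        ]
drive yaw -9.12766857505057
hole to edge along x 42.06020911019503
```

The drive's yaw is about -9.1°. The hole is at (657.5, 86.3, 78), and its distance from the front edge is 42 mm against 40.5 expected. I'll turn to the drive's yaw and stand off along the hole's axis.

>>> play_rows(commands=[{"offset": [0,0,0],"twist": 7.6},{"offset": [0.014,-0.0045,0.012],"twist": 0},{"offset": [0.014,-0.0045,0.013],"twist": 0},{"offset": [0,0,0],"twist": 0},{"offset": [0,0,0],"twist": 0}])

```text
time: 8.1
tool_pos: [584.4, 93.2, 386.5]
tcp_rot: [3.14, 0.003, -0.16]
contact_force: [0.3, 0.2, -0.1]
grip_width: 14.0
```

Run:
```python
from h import *
o,im,c=snap('wrist','w7')
print(o['time'],o['tool_pos'],o['tcp_rot'],o['contact_force'])
cv2.imwrite('pics/w7c.png',cv2.resize(im[:200,160:360,::-1],None,fx=3,fy=3))
```

```text
8.1 [584.38045958  93.20605937 386.54420565] [ 3.14048989  0.00338111 -0.15979709] [ 0.25567755  0.19463318 -0.05254104]
```

View pics/w7c.png

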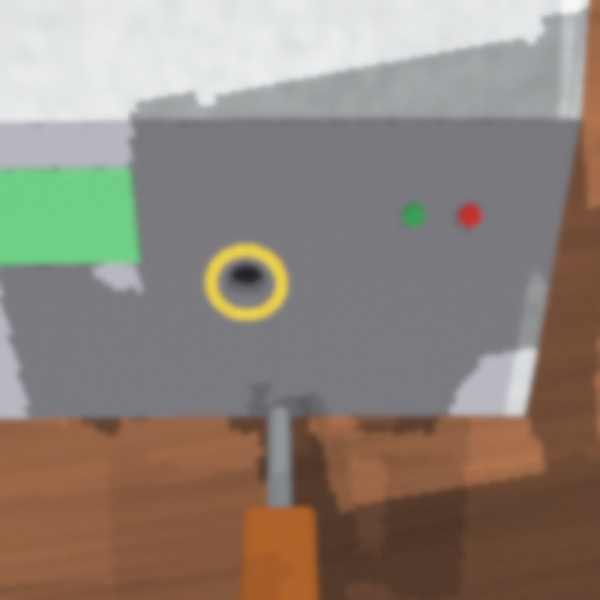

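The drive's edges are now level in the view. The ring is at (242.3,94) and the tip at (252.7,136).

```bash
cat > align.py <<'E'
from tilt import *
def align(tip,ring,z=78):
    o=status.get_obs(); c=cam('wrist',o); R=Rt(o)
    H=plane(c,ring,z)[0]; h=R.T@(H-o['tool_pos']); t,a=tilt(o,tip,c)
    ax=np.array([-np.sin(np.radians(26)),0,-np.cos(np.radians(26))]) # out of hole, tool axes
    d=h-t; print('hole',H,'tool',h,'tip',t,a); print('d tool',d,'along in',-d@ax,'perp',d-(d@ax)*ax)
E
python3 - <<'E'
from align import *
align([252.7,136],[242.3,94])
E
```

```text
hole [658.49448766  88.99661769  78.        ] tool [ 74.46040046  -7.69113834 309.2469407 ] tip [ 47.37965574   1.06717078 253.8157654 ] 26.551403843890494
d tool [27.08074472 -8.75830912 55.4311753 ] along in 61.69262745728507 perp [ 0.03647687 -8.75830912 -0.01779096]
```

>>> play_rows(commands=[{"offset": [0,-0.0088,0],"twist": 0},{"offset": [0.009,0,0.018],"twist": 0},{"offset": [0.0085,0,0.018],"twist": 0},{"offset": [0,0,0],"twist": 0},{"offset": [0,0,0],"twist": 0}])

```text
time: 8.65
tool_pos: [603.3, 100.4, 352.3]
tcp_rot: [-3.142, 0.0, -0.159]
contact_force: [-0.1, -0.8, 0.1]
grip_width: 14.0
```

Run:
```python
from h import *
o,im,c=snap('wrist','w8')
print(o['time'],o['tool_pos'],o['tcp_rot'],o['contact_force'])
cv2.imwrite('pics/w8c.png',cv2.resize(im[60:200,180:320,::-1],None,fx=4,fy=4))
o,im,c=snap('scene','s8')
cv2.imwrite('pics/s8c.png',cv2.resize(im[140:260,240:400,::-1],None,fx=5,fy=5))
```

```text
8.65 [603.25223874 100.37091632 352.26789581] [-3.14152298e+00  1.36693229e-04 -1.58657693e-01] [-0.05638473 -0.77069992  0.10394773]
```

View pics/w8c.png

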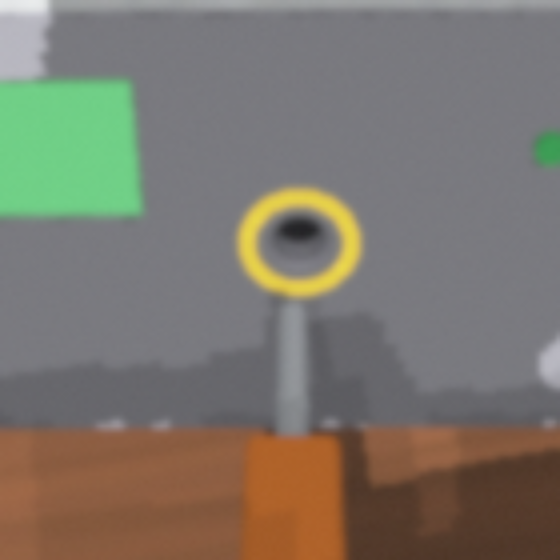

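View pics/s8c.png

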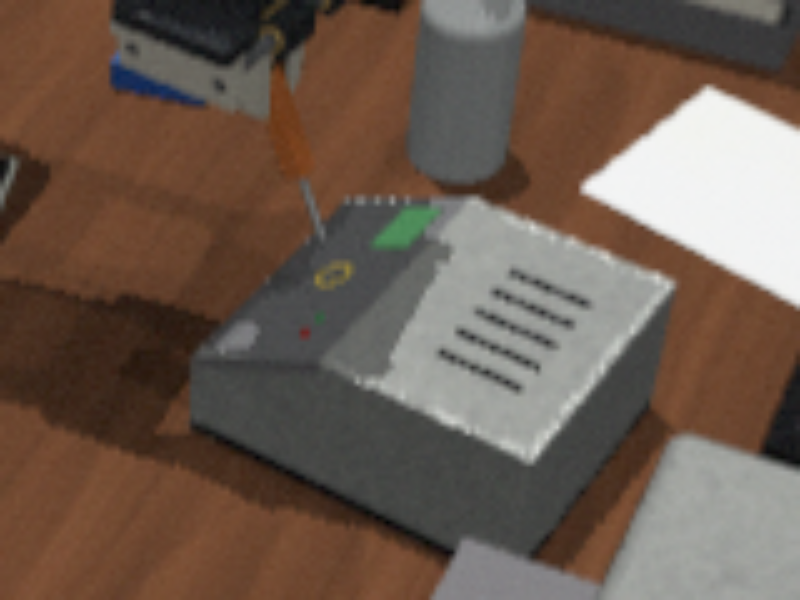

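The ring is at (255,120.5) and the tip at (253,136).

Run:
```python
from align import *
align([253,136.2],[255,120.5])
c=cam('scene');d=cam('wrist',status.get_obs())
print('scene tip', tri(d,[253,136.2],c,[240+322/5,140+236/5]),'ring',tri(d,[255,120.5],c,[240+333/5,140+274/5]))
```

```text
hole [658.63549385  88.75893201  78.        ] tool [ 55.93279349   2.79948512 275.23616613] tip [ 47.22668224   1.2787074  253.88943772] 26.459631168147208
d tool [ 8.70611125  1.52077772 21.34672841] along in 23.002820373818352 perp [-1.3776615   1.52077772  0.67193041]
scene tip (array([650.63706975,  91.57806941, 101.91469869]), np.float64(0.04006781191636724)) ring (array([659.35949674,  88.91696038,  78.72716986]), np.float64(1.336184575799218))
```

>>> play_rows(commands=[{"offset": [-0.0014,0.0015,0.0007],"twist": 0},{"offset": [0.004,0,0.008],"twist": 0},{"offset": [0.004,0,0.008],"twist": 0},{"offset": [0,0,0],"twist": 0}])

```text
time: 9.15
tool_pos: [609.9, 97.3, 333.3]
tcp_rot: [3.141, 0.002, -0.159]
contact_force: [-0.0, -0.1, -0.0]
grip_width: 13.8
```

Run:
```python
from h import *
o,im,c=snap('wrist','w9')
print(o['time'],o['tool_pos'],o['tcp_rot'],o['contact_force'])
cv2.imwrite('pics/w9c.png',cv2.resize(im[90:190,200:300,::-1],None,fx=6,fy=6))
o,im,c=snap('scene','s9')
cv2.imwrite('pics/s9c.png',cv2.resize(im[150:230,260:360,::-1],None,fx=7,fy=7))
```

```text
9.15 [609.88754902  97.34192408 333.28522972] [ 3.14108139e+00  2.46519192e-03 -1.59067164e-01] [-0.02388418 -0.07290003 -0.0456757 ]
```

View pics/w9c.png

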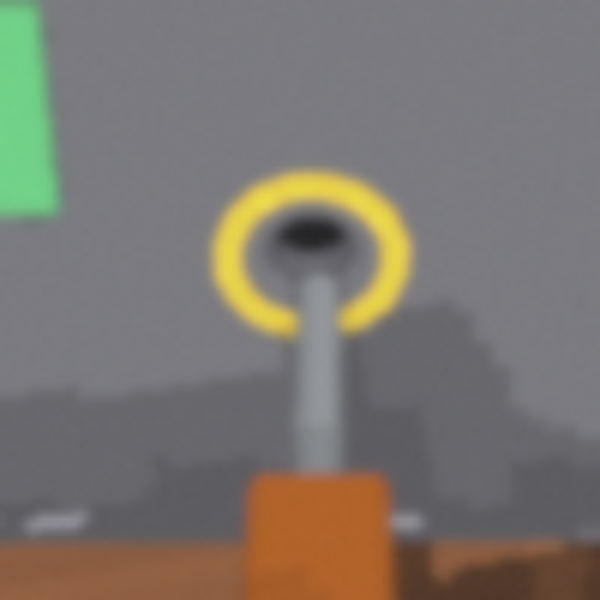

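View pics/s9c.png

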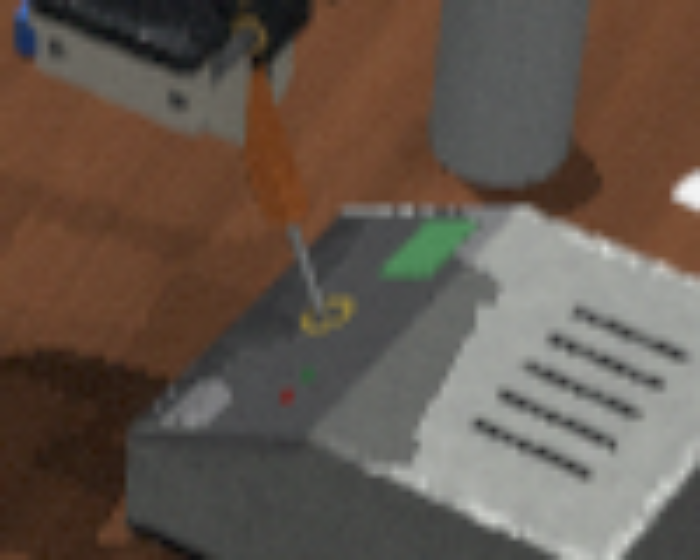

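Tip at (253,136.2), ring centre at (251.8,132.2).

Run:
```python
from align import *
align([253,136.2],[251.8,132.2])
```

```text
hole [658.57449427  89.14447624  78.        ] tool [ 49.69895965   0.42952682 256.31373907] tip [ 47.22718113   1.27849417 253.8891923 ] 26.45993171545498
d tool [ 2.47177851 -0.84896735  2.42454677] along in 3.262724581893762 perp [ 1.04149419 -0.84896735 -0.50797066]
```

>>> play_rows(commands=[{"offset": [0.001,-0.0008,-0.0005],"twist": 0},{"offset": [0.0018,0,0.0036],"twist": 0},{"offset": [0.0018,0,0.0036],"twist": 0},{"offset": [0,0,0],"twist": 0}])

```text
time: 9.65
tool_pos: [614.5, 97.6, 327.6]
tcp_rot: [3.141, 0.001, -0.159]
contact_force: [-0.6, 0.5, 0.3]
grip_width: 13.9
```

Run:
```python
from h import *
o,im,c=snap('wrist','w10')
print(o['time'],o['tool_pos'],o['tcp_rot'],o['contact_force'])
cv2.imwrite('pics/w10c.png',cv2.resize(im[90:190,200:300,::-1],None,fx=6,fy=6))
```

```text
9.65 [614.51154674  97.58626498 327.61365454] [ 3.14140169e+00  9.37512857e-04 -1.58866686e-01] [-0.64873175  0.45282869  0.33564167]
```

View pics/w10c.png

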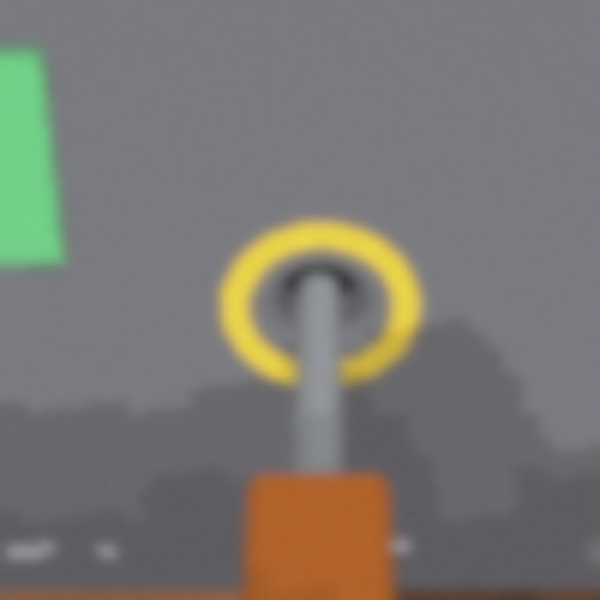

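The rod's tip is inside the hole, level with its centre, and no force shows. I'll continue along the axis.

>>> play_rows(commands=[{"offset": [0.0018,0,0.0036],"twist": 0},{"offset": [0.0018,0,0.0036],"twist": 0},{"offset": [0.0018,0,0.0036],"twist": 0},{"offset": [0,0,0],"twist": 0}])

```text
time: 10.1
tool_pos: [619.9, 96.7, 316.7]
tcp_rot: [3.141, 0.001, -0.159]
contact_force: [0.6, 0.3, -0.5]
grip_width: 13.6
```

Run:
```python
from h import *
o,im,c=snap('wrist','w11')
print(o['time'],o['tool_pos'],o['tcp_rot'],o['contact_force'])
cv2.imwrite('pics/w11c.png',cv2.resize(im[90:190,200:300,::-1],None,fx=6,fy=6))
```

```text
10.1 [619.85105324  96.65707526 316.70899184] [ 3.14134643e+00  1.09418558e-03 -1.58932121e-01] [ 0.615451    0.27590643 -0.46251623]
```

View pics/w11c.png

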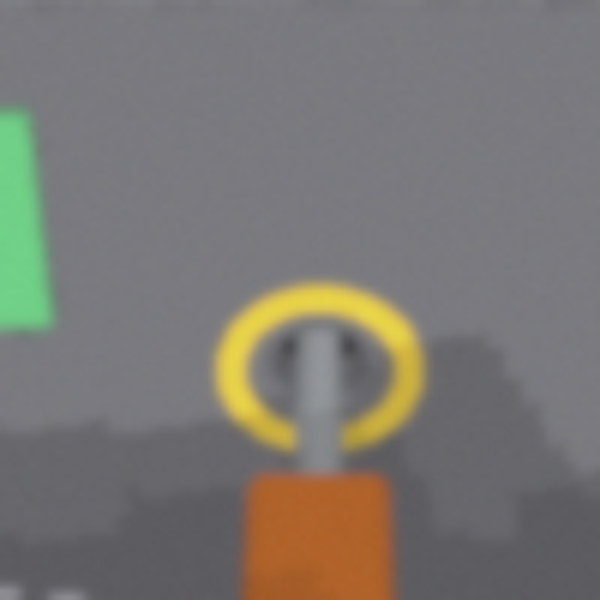

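>>> play_rows(commands=[{"offset": [0.0013,0,0.0027],"twist": 0},{"offset": [0.0013,0,0.0027],"twist": 0},{"offset": [0.0006,0,0.0013],"twist": 0},{"offset": [0,0,0],"twist": 0}])

```text
time: 10.55
tool_pos: [623.0, 96.2, 310.5]
tcp_rot: [3.141, 0.0, -0.159]
contact_force: [1.0, 0.5, -0.8]
grip_width: 13.9
```

>>> play_rows(commands=[{"offset": [0.0006,0,0.0013],"twist": 0},{"offset": [0.0006,0,0.0013],"twist": 0},{"offset": [0,0,0],"twist": 0}])

```text
time: 10.85
tool_pos: [624.2, 96.1, 308.5]
tcp_rot: [-3.141, -0.0, -0.159]
contact_force: [-1.1, 0.3, 1.8]
grip_width: 13.5
```

Run:
```python
from h import *
o,im,c=snap('wrist','w12')
print(o['time'],o['tool_pos'],o['tcp_rot'],o['contact_force'],o['moment'])
```

```text
10.85 [624.17537747  96.07936392 308.50284676] [-3.14147634e+00 -3.66436605e-04 -1.58808883e-01] [-1.09646387  0.25866231  1.79922797] [ 0.07067271  0.33862545 -0.00928722]
```

View pics/w12.png

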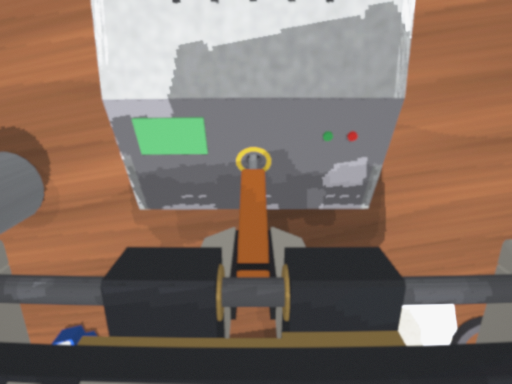

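The reaction is now 2.1 N, straight along the hole's axis, so the tip is on the plunger. I'll press gently in small steps.

>>> play_rows(commands=[{"offset": [0.0005,0,0.001],"twist": 0},{"offset": [0.0005,0,0.001],"twist": 0},{"offset": [0,0,0],"twist": 0}])

```text
time: 11.2
tool_pos: [625.2, 95.9, 306.4]
tcp_rot: [-3.142, -0.0, -0.159]
contact_force: [-2.5, 0.0, 3.3]
grip_width: 13.9
```

>>> play_rows(commands=[{"offset": [0.0005,0,0.001],"twist": 0},{"offset": [0.0005,0,0.001],"twist": 0},{"offset": [0,0,0],"twist": 0}])

```text
time: 11.5
tool_pos: [626.2, 95.7, 304.1]
tcp_rot: [-3.142, -0.0, -0.159]
contact_force: [-1.3, 0.6, 3.5]
grip_width: 13.6
```

Run:
```python
from h import *
o,im,c=snap('scene','s13')
print(o['time'],o['tool_pos'],o['contact_force'],o['moment'])
cv2.imwrite('pics/s13c.png',cv2.resize(im[140:260,220:380,::-1],None,fx=5,fy=5))
```

```text
11.5 [626.22541706  95.73970296 304.13364924] [-1.25727109  0.62350585  3.46187905] [ 0.14963276  0.2675936  -0.0157814 ]
```

View pics/s13c.png

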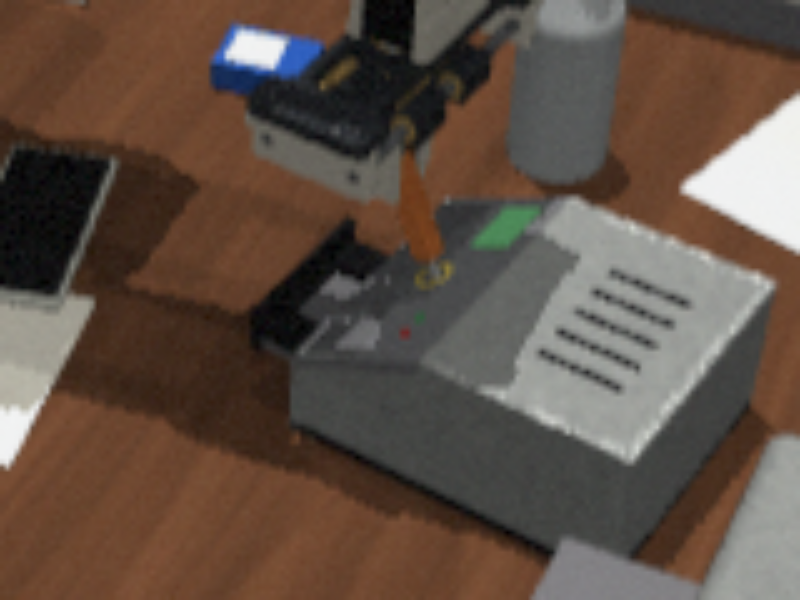

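The tray has let go and is sliding out. I'll withdraw along the axis.

>>> play_rows(commands=[{"offset": [-0.0035,0,-0.0072],"twist": 0},{"offset": [-0.0035,0,-0.0072],"twist": 0},{"offset": [-0.0035,0,-0.0072],"twist": 0},{"offset": [-0.0035,0,-0.0072],"twist": 0},{"offset": [-0.0035,0,-0.0072],"twist": 0}])

```text
time: 12.05
tool_pos: [608.5, 98.6, 341.0]
tcp_rot: [3.142, -0.0, -0.159]
contact_force: [0.2, 0.5, 0.6]
grip_width: 13.7
```

>>> play_rows(commands=[{"offset": [-0.01,0,-0.02],"twist": 0},{"offset": [-0.01,0,-0.02],"twist": 0},{"offset": [-0.03,0,-0.025],"twist": 0},{"offset": [-0.03,0,0],"twist": 0},{"offset": [0,0,0],"twist": 0}])

```text
time: 12.55
tool_pos: [527.0, 111.8, 406.7]
tcp_rot: [-3.141, 0.0, -0.158]
contact_force: [-0.0, -0.1, -0.4]
grip_width: 13.7
```

Run:
```python
from h import *
o,im,c=snap('wrist','w14')
print(o['time'],o['tool_pos'],o['tcp_rot'],o['contact_force'],o['moment'])
```

```text
12.55 [526.96805824 111.8294592  406.70877173] [-3.14130997e+00  4.39274705e-05 -1.57685143e-01] [-0.03482439 -0.14224522 -0.40778901] [ 0.07105766  0.0984381  -0.00115151]
```

View pics/w14.png

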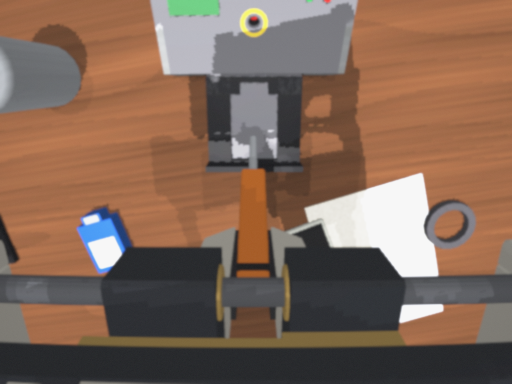

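The tray is fully out: drive front at row 75, tray front panel at row 167. I'll take the pin back to the stand.

>>> play_rows(commands=[{"offset": [0,0,-0.008],"twist": -7.6},{"offset": [-0.015,0.0475,0],"twist": 0},{"offset": [-0.015,0.0475,0],"twist": 0},{"offset": [-0.015,0.0475,0],"twist": 0},{"offset": [-0.015,0.0475,0],"twist": 0}])

```text
time: 13.1
tool_pos: [464.7, -79.1, 413.2]
tcp_rot: [3.141, -0.001, -0.026]
contact_force: [1.4, -0.4, -0.3]
grip_width: 13.8
```

>>> play_rows(commands=[{"offset": [-0.015,0.0475,0],"twist": 0},{"offset": [-0.015,0.0475,0],"twist": 0},{"offset": [-0.015,0.0475,0],"twist": 0},{"offset": [-0.015,0.0475,0],"twist": 0},{"offset": [-0.013,0.047,0],"twist": 0}])

```text
time: 13.6
tool_pos: [384.9, -314.9, 413.3]
tcp_rot: [3.141, -0.0, -0.027]
contact_force: [0.7, -0.0, -0.6]
grip_width: 13.8
```

>>> play_rows(commands=[{"offset": [0,0,0],"twist": 0},{"offset": [0,0,0],"twist": 0}])

```text
time: 13.8
tool_pos: [385.5, -313.7, 412.7]
tcp_rot: [-3.141, 0.0, -0.029]
contact_force: [0.7, 0.2, -0.7]
grip_width: 13.6
```

Run:
```python
from h import *
o,im,c=snap('wrist','w15')
print(o['time'],o['tool_pos'],o['tcp_rot'],o['contact_force'],o['moment'])
cv2.imwrite('pics/w15c.png',cv2.resize(im[60:190,190:320,::-1],None,fx=5,fy=4))
```

```text
13.8 [ 385.47344073 -313.72256617  412.73144479] [-3.14083470e+00  3.02723269e-04 -2.92903040e-02] [ 0.73419532  0.18777795 -0.73054669] [ 0.09741937  0.11888001 -0.03226857]
```

View pics/w15c.png

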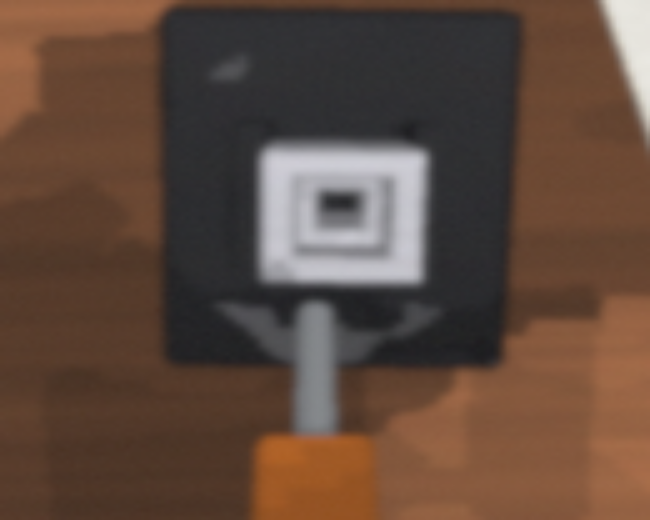

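Tip at (253.4,135.5); the sleeve's opening is centred at (258.4,114).

Run:
```python
from align import *
align([253.4,135.5],[258.4,114],86)
```

```text
hole [ 441.8945011  -320.12506767   86.        ] tool [ 56.28821055   6.27641584 326.83229937] tip [ 47.60523471   1.64331358 253.69446208] 26.689801070725128
d tool [ 8.68297584  4.63310226 73.13783729] along in 69.54221879138764 perp [-21.80232636   4.63310226  10.63370507]
```

>>> play_rows(commands=[{"offset": [0.0006,0.0023,0.033],"twist": 0},{"offset": [0.0006,0.0023,0.0326],"twist": 0},{"offset": [0,0,0],"twist": 0},{"offset": [0,0,0],"twist": 0}])

```text
time: 14.25
tool_pos: [387.5, -316.1, 348.1]
tcp_rot: [-3.141, 0.0, -0.024]
contact_force: [-0.6, 0.0, 0.1]
grip_width: 13.7
```

Run:
```python
from h import *
o,im,c=snap('wrist','w16')
print(o['time'],o['tool_pos'],o['tcp_rot'],o['contact_force'],o['moment'])
cv2.imwrite('pics/w16c.png',cv2.resize(im[60:190,190:320,::-1],None,fx=5,fy=4))
```

```text
14.25 [ 387.54454922 -316.07321433  348.14622988] [-3.14105745e+00  2.40070163e-04 -2.44269775e-02] [-0.57014777  0.00259304  0.07605279] [0.09729963 0.09628993 0.00046297]
```

View pics/w16c.png

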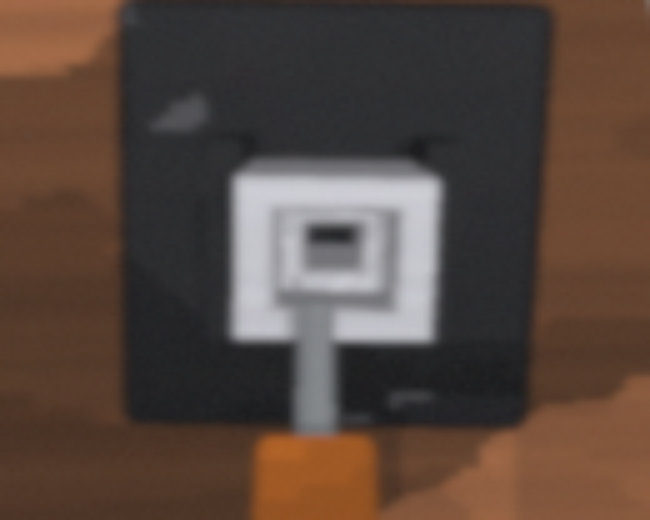

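Tip at (253.2,136); opening centred at (257.5,124.3).

Run:
```python
from align import *
align([253.2,136],[257.5,124.3],86)
```

```text
hole [ 442.15152007 -322.66725698   86.        ] tool [ 54.32355182   4.61952207 263.10145403] tip [ 47.22229301   1.50456384 253.88830977] 26.457778665151174
d tool [7.10125881 3.11495824 9.21314426] along in 11.393706177666953 perp [ 2.10658677  3.11495824 -1.02745102]
```

>>> play_rows(commands=[{"offset": [0,0.0029,0.001],"twist": 0},{"offset": [0.0035,0,0.0075],"twist": 0},{"offset": [0.0035,0,0.0075],"twist": 0},{"offset": [0.0035,0,0.0075],"twist": 0},{"offset": [0,0,0],"twist": 0}])

```text
time: 14.8
tool_pos: [397.4, -319.8, 322.8]
tcp_rot: [-3.14, 0.002, -0.026]
contact_force: [-0.4, -0.2, 0.1]
grip_width: 13.7
```

Run:
```python
from h import *
o,im,c=snap('wrist','w17')
print(o['time'],o['tool_pos'],o['tcp_rot'],o['contact_force'],o['moment'])
cv2.imwrite('pics/w17c.png',cv2.resize(im[60:190,190:320,::-1],None,fx=5,fy=4))
```

```text
14.8 [ 397.4043208  -319.77974931  322.75008485] [-3.13983092e+00  1.51096983e-03 -2.58899215e-02] [-0.43984909 -0.23427996  0.09365484] [ 0.07887721  0.05697257 -0.04511555]
```

View pics/w17c.png

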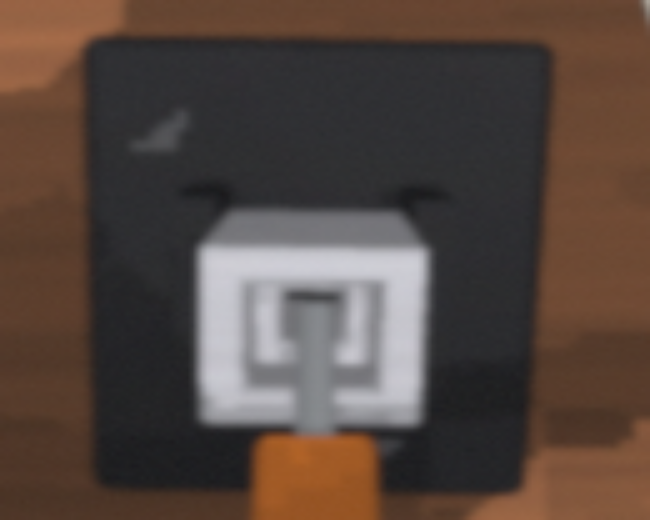

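The rod is in the sleeve and centred sideways. Now I'll stand it upright against the far wall, rising as it turns.

>>> play_rows(commands=[{"offset": [0.007,0,-0.002],"twist": 0},{"offset": [0.007,0,-0.0028],"twist": 0},{"offset": [0.007,0,-0.0021],"twist": 0},{"offset": [0.007,0,-0.0017],"twist": 0},{"offset": [0.007,0,-0.0012],"twist": 0}])

```text
time: 15.35
tool_pos: [432.7, -320.8, 334.1]
tcp_rot: [-3.141, 0.001, -0.026]
contact_force: [-4.3, 1.4, -0.7]
grip_width: 13.7
```

>>> play_rows(commands=[{"offset": [0.007,0,-0.0007],"twist": 0},{"offset": [0.006,0,-0.0002],"twist": 0},{"offset": [0,0,0],"twist": 0}])

```text
time: 15.65
tool_pos: [446.1, -321.2, 335.0]
tcp_rot: [3.141, -0.001, -0.026]
contact_force: [-1.5, 0.3, 1.4]
grip_width: 13.9
```

Run:
```python
from h import *
o,im,c=snap('wrist','w18')
print(o['time'],o['tool_pos'],o['tcp_rot'],o['contact_force'],o['moment'])
cv2.imwrite('pics/w18c.png',cv2.resize(im[120:250,190:320,::-1],None,fx=5,fy=4))
o,im,c=snap('scene','s18')
cv2.imwrite('pics/s18c.png',cv2.resize(im[190:310,100:260,::-1],None,fx=5,fy=5))
```

```text
15.65 [ 446.06553821 -321.20282392  335.03022672] [ 3.14122196e+00 -1.26868086e-03 -2.56747531e-02] [-1.45427075  0.29709139  1.41247774] [ 0.36642034  0.6212856  -0.00074188]
```

View pics/w18c.png

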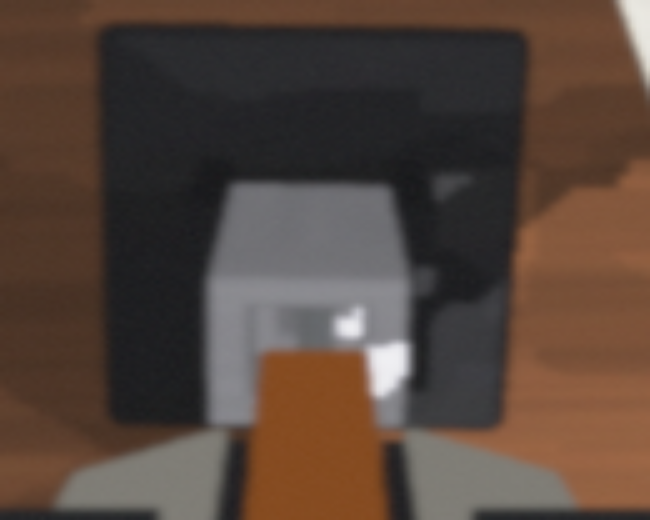

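View pics/s18c.png

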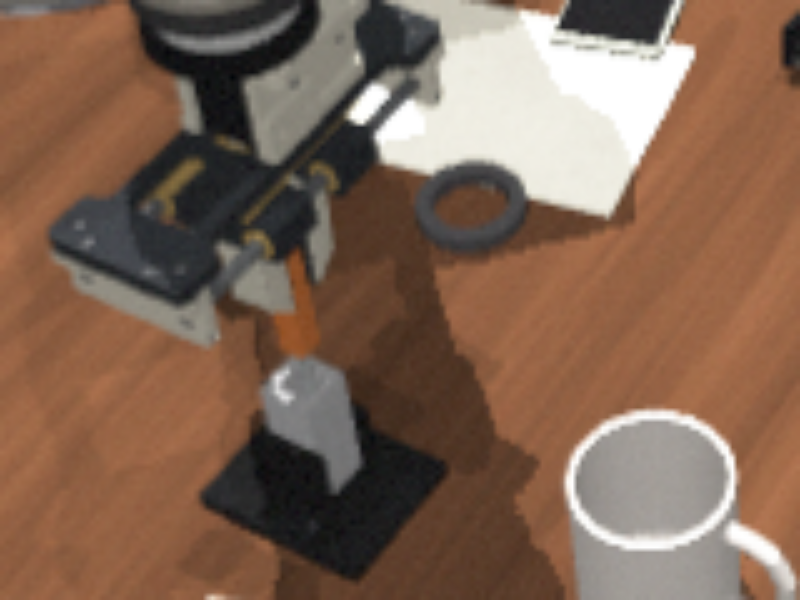

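The handle's lower front edge is at row 208, col 252.6. I'll check how upright it is.

Run:
```python
from h import *
o=status.get_obs(); c=cam('wrist',o); R=Rt(o)
for th in (-4,-2,0,2,4,6):
    t=np.radians(th)
    ax=np.array([np.sin(t),0,np.cos(t)]); n=np.array([np.cos(t),0,-np.sin(t)])
    p=np.array([0,0.8,159])+61*ax+7*n
    print(th,proj(c,[o['tool_pos']+R@p]))
print(plane(c,[190+308/5,120+362/4],86),plane(c,[[190+208/5,120+282/4],[190+410/5,120+282/4],[190+410/5,120+425/4],[190+205/5,120+425/4]],86))
```

```text
-4 [[252.12294866 212.69341163]]
-2 [[252.12107575 209.67312351]]
0 [[252.11895003 206.68012159]]
2 [[252.11656885 203.71558757]]
4 [[252.11392939 200.78076768]]
6 [[252.11102861 197.87697746]]
[[ 439.32971244 -321.73017906   86.        ]] [[ 455.16493415 -307.69726282   86.        ]
 [ 454.40428762 -336.88511499   86.        ]
 [ 426.31384569 -336.65255963   86.        ]
 [ 427.11281757 -305.97689135   86.        ]]
```

Tilt is about -1°, so it is near enough upright. I'll centre it and lower it, watching the force.

>>> play_rows(commands=[{"offset": [-0.0045,0,0],"twist": 0},{"offset": [0,0,0.005],"twist": 0},{"offset": [0,0,0.005],"twist": 0},{"offset": [0,0,0],"twist": 0}])

```text
time: 16.15
tool_pos: [440.5, -321.1, 323.9]
tcp_rot: [-3.141, 0.001, -0.027]
contact_force: [0.4, 0.5, -1.8]
grip_width: 13.9
```

>>> play_rows(commands=[{"offset": [0,0,0.005],"twist": 0},{"offset": [0,0,0.005],"twist": 0},{"offset": [0,0,0],"twist": 0}])

```text
time: 16.45
tool_pos: [440.6, -321.0, 313.9]
tcp_rot: [-3.141, 0.001, -0.026]
contact_force: [0.4, -0.1, -0.3]
grip_width: 13.9
```

>>> play_rows(commands=[{"offset": [0.001,0,0.005],"twist": 0},{"offset": [0,0,0.005],"twist": 0},{"offset": [0,0,0.004],"twist": 0},{"offset": [0,0,0],"twist": 0}])

```text
time: 16.85
tool_pos: [441.6, -321.0, 300.1]
tcp_rot: [-3.141, 0.001, -0.026]
contact_force: [-0.9, -0.2, -0.1]
grip_width: 13.9
```

Run:
```python
from h import *
o,im,c=snap('wrist','w19')
print(o['time'],o['tool_pos'],o['contact_force'],o['moment'])
cv2.imwrite('pics/w19c.png',cv2.resize(im[120:250,190:320,::-1],None,fx=5,fy=4))
```

```text
16.85 [ 441.58406569 -321.0390171   300.06162775] [-0.86754494 -0.15468942 -0.09626674] [ 0.04626212  0.09190023 -0.01379145]
```

View pics/w19c.png

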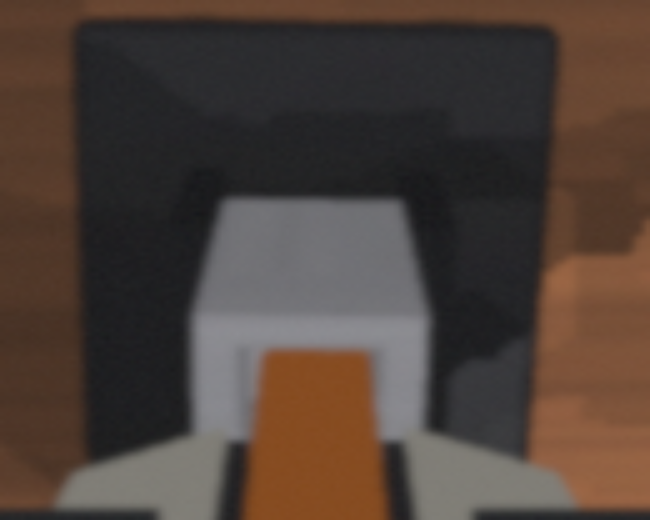

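The handle is in the sleeve with no force.

>>> play_rows(commands=[{"offset": [0,-0.0005,0.005],"twist": 0},{"offset": [0,0,0.005],"twist": 0},{"offset": [0,0,0.004],"twist": 0},{"offset": [0,0,0.001],"twist": 0},{"offset": [0,0,0],"twist": 0}])

```text
time: 17.4
tool_pos: [441.7, -320.7, 285.5]
tcp_rot: [-3.141, 0.0, -0.026]
contact_force: [0.8, 0.3, 0.3]
grip_width: 13.6
```

>>> play_rows(commands=[{"offset": [0,0,0.001],"twist": 0},{"offset": [0,0,0],"twist": 0}])

```text
time: 17.6
tool_pos: [441.7, -320.7, 284.9]
tcp_rot: [3.141, -0.0, -0.026]
contact_force: [0.9, 0.9, 0.4]
grip_width: 13.6
```

>>> play_rows(commands=[{"offset": [0,0,0.001],"twist": 0},{"offset": [0,0,0.0005],"twist": 0},{"offset": [0,0,0],"twist": 0}])

```text
time: 17.9
tool_pos: [441.7, -320.7, 283.3]
tcp_rot: [-3.142, -0.0, -0.026]
contact_force: [-0.1, -0.9, -0.4]
grip_width: 14.0
```

>>> play_rows(commands=[{"offset": [0,0,0.001],"twist": 0},{"offset": [0,0,0.0005],"twist": 0},{"offset": [0,0,0],"twist": 0}])

```text
time: 18.2
tool_pos: [441.7, -320.7, 282.8]
tcp_rot: [3.141, -0.001, -0.026]
contact_force: [-1.8, 0.4, 6.5]
grip_width: 13.9
```

Seated: 6.5 N of upward reaction at the starting height. I'll release.

>>> play_rows(commands=[{"offset": [0,0,-0.0005],"twist": 0},{"offset": [0,0,0],"twist": 0},{"offset": [0,0,0],"twist": 0},{"offset": [0,0,0],"twist": 0},{"offset": [0,0,0],"twist": 0}], jaw=0)

```text
time: 18.7
tool_pos: [441.7, -320.7, 282.2]
tcp_rot: [-3.141, 0.0, -0.026]
contact_force: [-0.6, 0.0, 0.0]
grip_width: 49.2
```

>>> play_rows(commands=[{"offset": [0,0,-0.02],"twist": 0},{"offset": [0,0,-0.03],"twist": 0},{"offset": [0,0,-0.04],"twist": 0},{"offset": [-0.03,0,-0.03],"twist": 0},{"offset": [-0.02,0,0],"twist": 0}])

```text
time: 19.2
tool_pos: [391.4, -319.7, 406.5]
tcp_rot: [3.136, -0.005, -0.025]
contact_force: [0.9, -0.3, -0.4]
grip_width: 88.9
```

Run:
```python
from h import *
o,im,c=snap('wrist','w20')
print(o['time'],o['tool_pos'],o['tcp_rot'],o['grip_width'])
print(proj(c,[[442,-320,144],[442,-320,86]]))
o,im,c=snap('scene','s20')
cv2.imwrite('pics/s20c.png',cv2.resize(im[210:310,100:230,::-1],None,fx=6,fy=6))
m=mask(im,(8,170,100),(20,255,255)); print(blobs(m)[:3])
```

```text
19.2 [ 391.39107267 -319.65149419  406.45540447] [ 3.1357143  -0.00533112 -0.02543133] 88.89765236749345
[[247.70188535 131.47146944]
 [248.28650299 122.99198649]]
[(130, [158.2, 257.8], [153, 248, 10, 21])]
```

View pics/w20.png

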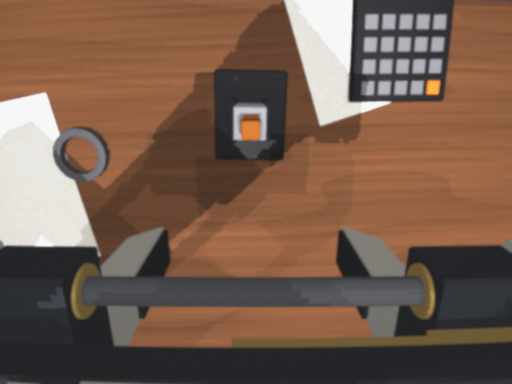

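View pics/s20c.png

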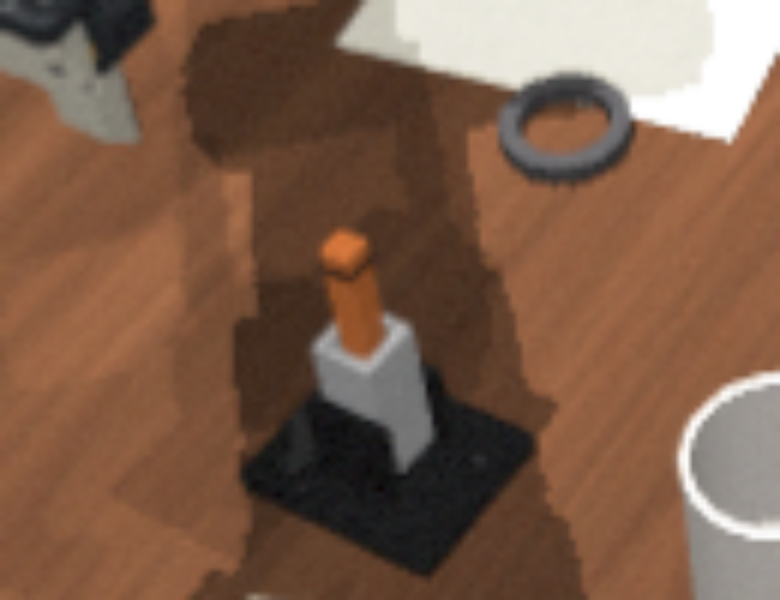

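The pin stands home: the scene blob spans rows 248–269 against 249–269 at the start. On to the cartridge.

>>> play_rows(commands=[{"offset": [0.002,-0.048,0],"twist": 0},{"offset": [0.002,-0.048,0],"twist": 0},{"offset": [0,-0.048,0],"twist": 0},{"offset": [0,-0.048,0],"twist": 0},{"offset": [0,-0.048,0],"twist": 0}])

```text
time: 19.8
tool_pos: [402.2, -77.6, 401.9]
tcp_rot: [-3.141, 0.0, -0.027]
contact_force: [0.5, 0.2, -0.6]
grip_width: 91.6
```

>>> play_rows(commands=[{"offset": [0,-0.048,0],"twist": 0},{"offset": [0,-0.048,0],"twist": 0},{"offset": [0,-0.048,0],"twist": 0},{"offset": [0,-0.048,0],"twist": 0},{"offset": [0,-0.048,0],"twist": 0}])

```text
time: 20.3
tool_pos: [408.2, 162.9, 401.9]
tcp_rot: [-3.142, 0.0, -0.026]
contact_force: [0.4, 0.6, 0.2]
grip_width: 92.0
```

>>> play_rows(commands=[{"offset": [0,-0.048,0],"twist": 0},{"offset": [0,-0.048,0],"twist": 0},{"offset": [0,-0.048,0],"twist": 0},{"offset": [0,0,0],"twist": 0},{"offset": [0,0,0],"twist": 0}])

```text
time: 20.8
tool_pos: [411.8, 305.7, 401.2]
tcp_rot: [3.14, 0.002, -0.024]
contact_force: [-0.3, -0.0, 0.5]
grip_width: 91.9
```

Run:
```python
from h import *
o,im,c=snap('wrist','w21')
print(o['time'],o['tool_pos'],o['tcp_rot'],o['contact_force'])
```

```text
20.8 [411.7944233  305.6589822  401.15393201] [ 3.14047457e+00  1.69013722e-03 -2.35028525e-02] [-0.29532766 -0.02864717  0.52279423]
```

View pics/w21.png

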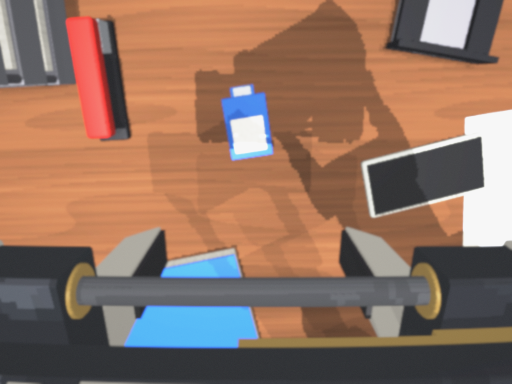

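The cartridge is at (247,125) with its nose up at (242,91). The stapler is at (95,75) and clear of it.

Run:
```python
from h import *
o=status.get_obs(); im=cv2.imread('pics/w21.png')[:,:,::-1].copy(); c=cam('wrist',o)
cv2.imwrite('pics/w21c.png',cv2.resize(im[75:175,200:300,::-1],None,fx=6,fy=6))
b=mask(im,(100,120,60),(125,255,255)); 
r=np.zeros_like(b); r[75:175,205:290]=b[75:175,205:290]
cn=max(cv2.findContours(r,0,1)[0],key=cv2.contourArea)
h=cv2.convexHull(cn); rr=cv2.minAreaRect(h); print(rr)
w=cv2.inRange(cv2.cvtColor(im,cv2.COLOR_RGB2HSV),(0,0,140),(180,60,255)); w2=np.zeros_like(w); w2[105:165,225:275]=w[105:165,225:275]
print('label',blobs(w2)[:2]); n=max(cv2.findContours(w2,0,1)[0],key=cv2.contourArea); lr=cv2.minAreaRect(n); bp=cv2.boxPoints(lr); print(lr); P=plane(c,bp,22); print(P.round(1),P.mean(0), [np.linalg.norm(P[i]-P[(i+1)%4]).round(1) for i in range(4)])
```

```text
((246.28997802734375, 121.02999877929688), (70.00357818603516, 43.274940490722656), 81.8698959350586)
label [(1155, [248.7, 134.5], [230, 115, 38, 39])]
((248.33465576171875, 134.46646118164062), (35.38987350463867, 33.533485412597656), 80.90972137451172)
[[458.  327.1  22. ]
 [462.6 291.8  22. ]
 [424.9 286.3  22. ]
 [420.  322.7  22. ]] [441.3685176  306.99196145  22.        ] [np.float64(35.7), np.float64(38.1), np.float64(36.7), np.float64(38.3)]
```

View pics/w21c.png

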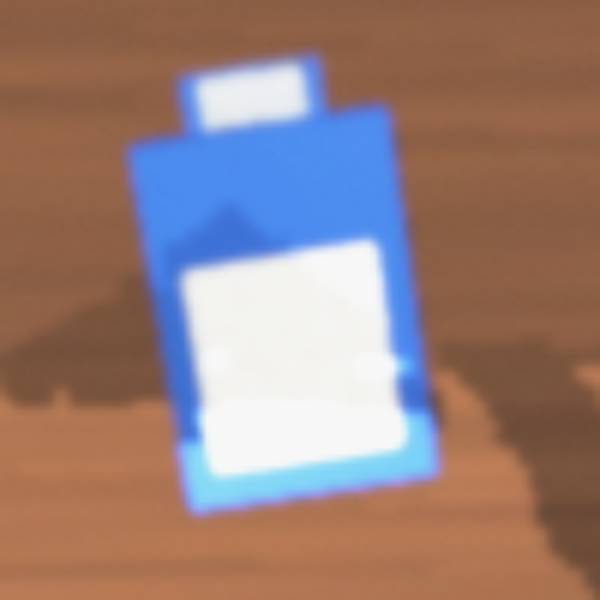

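Run:
```python
from h import *
o=status.get_obs(); c=cam('wrist',o); R=Rt(o)
q=np.array([[130,150],[388,105],[440,475],[195,515]])/6+[200,75]
P=plane(c,q,22); print(P.round(1)); print([np.linalg.norm(P[i]-P[(i+1)%4]).round(1) for i in range(4)])
m=P.mean(0); v=(P[0]+P[1]-P[2]-P[3])[:2]; y=(P[0]+P[3]-P[1]-P[2])[:2]; print(m,'yaw long',np.degrees(np.arctan2(v[1],v[0])),'short',np.degrees(np.arctan2(-y[0],y[1])))
n=plane(c,np.array([[[180,75],[320,55]]])[0]/6+[200,75],22); nn=n.mean(0); print('nose',nn,np.linalg.norm(nn-m), np.degrees(np.arctan2(*(nn-m)[1::-1])))
print('tool yaw',np.degrees(o['tcp_rot'][2]),'m in tool',R.T@(m-o['tool_pos']))
```

```text
[[478.5 333.9  22. ]
 [485.  288.7  22. ]
 [419.4 280.2  22. ]
 [413.  325.3  22. ]]
[np.float64(45.6), np.float64(66.2), np.float64(45.6), np.float64(66.1)]
[448.97547901 307.02625078  22.        ] yaw long 7.439137244793661 short 8.064240599069612
nose [492.30358528 312.46378388  22.        ] 43.66796948078399 7.153033985986497
tool yaw -1.4440623901140692 m in tool [ 37.4743974   -3.83662591 379.36099511]
```

The cartridge is at (449, 307) with yaw about 7.6°. Its sizes check out at 66.2 × 45.6 mm, and the nose is 43.7 mm ahead of centre against 43 expected. I'll align over it.

>>> play_rows(commands=[{"offset": [0,0,0],"twist": -4.5},{"offset": [0,0,0],"twist": -4.6},{"offset": [0,0.0028,0.04],"twist": 0},{"offset": [0,0,0],"twist": 0},{"offset": [0,0,0],"twist": 0}])

```text
time: 21.35
tool_pos: [412.7, 300.6, 362.5]
tcp_rot: [3.141, 0.002, 0.131]
contact_force: [0.2, 0.2, 1.1]
grip_width: 91.7
```

Run:
```python
from h import *
o,im,c=snap('wrist','w22')
print(o['time'],o['tool_pos'],o['tcp_rot'])
cv2.imwrite('pics/w22c.png',cv2.resize(im[75:205,190:320,::-1],None,fx=5,fy=4))
```

```text
21.35 [412.73071917 300.58175628 362.49449677] [3.14090654e+00 1.55741419e-03 1.30556541e-01]
```

View pics/w22c.png

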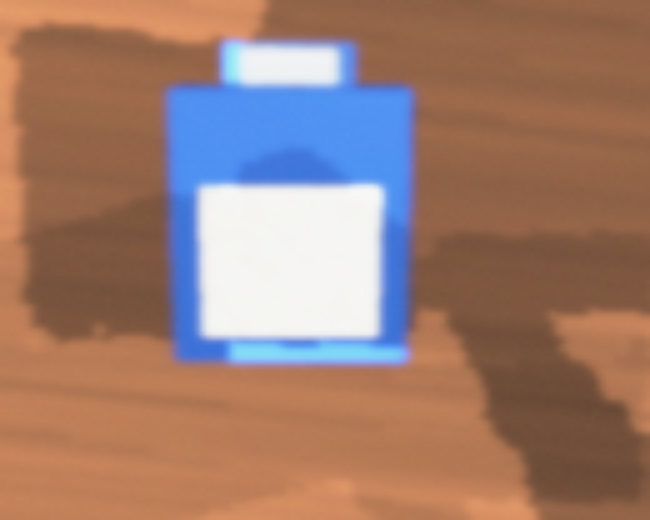

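The cartridge is now square in the view. Top corners in the crop: (167,88), (413,88), (408,361), (175,361).

Run:
```python
from h import *
o=status.get_obs(); c=cam('wrist',o); R=Rt(o)
q=np.array([[167,88],[413,88],[408,361],[175,361]])/[5,4]+[190,75]
P=plane(c,q,22); T=(P-o['tool_pos'])@R; print(T.round(1)); print(P.mean(0),T.mean(0)); print([np.linalg.norm(P[i]-P[(i+1)%4]).round(1) for i in range(4)])
x=(T[0]+T[1]-T[2]-T[3]);print('rel angle',np.degrees(np.arctan2(x[1],x[0])))
```

```text
[[ 70.6 -26.2 341.4]
 [ 70.6  19.8 341.4]
 [  5.   19.9 341.4]
 [  5.  -26.3 341.4]]
[450.25625129 309.18461569  22.        ] [ 37.78033987  -3.20245781 341.41261524]
[np.float64(46.0), np.float64(65.6), np.float64(46.2), np.float64(65.6)]
rel angle -0.038201321572545265
```

>>> play_rows(commands=[{"offset": [0.0378,-0.0032,0.02],"twist": 0},{"offset": [0,0,0.045],"twist": 0},{"offset": [0,0,0.045],"twist": 0},{"offset": [0,0,0.03],"twist": 0},{"offset": [0,0,0.015],"twist": 0}])

```text
time: 21.9
tool_pos: [449.6, 309.4, 205.9]
tcp_rot: [3.141, 0.002, 0.132]
contact_force: [1.3, 0.8, 0.7]
grip_width: 91.7
```

>>> play_rows(commands=[{"offset": [0,0,0.005],"twist": 0},{"offset": [0,0,0],"twist": 0},{"offset": [0,0,0],"twist": 0}])

```text
time: 22.2
tool_pos: [450.2, 310.0, 203.9]
tcp_rot: [-3.141, -0.003, 0.132]
contact_force: [0.1, 1.1, 0.5]
grip_width: 92.1
```

Run:
```python
from h import *
o,im,c=snap('wrist','w23')
print(o['time'],o['tool_pos'],o['tcp_rot'])
for _ in range(3): print(status.get_obs()['tool_pos'])
```

```text
22.2 [450.19154715 309.97647195 203.9483489 ] [-3.14066892e+00 -2.86618942e-03  1.32497883e-01]
[450.1368159  309.97424413 204.01266383]
[450.1368159  309.97424413 204.01266383]
[450.1368159  309.97424413 204.01266383]
```

View pics/w23.png

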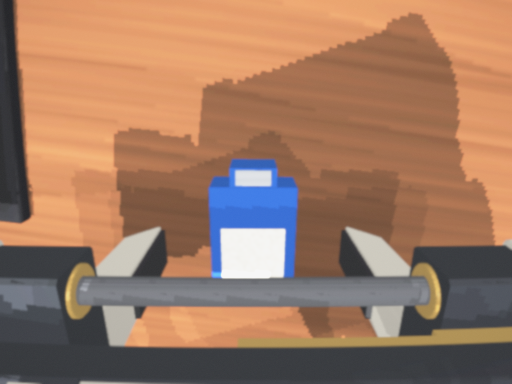

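The cartridge lies centred between the open fingers, at columns 211–297. I'll lower and grip.

>>> play_rows(commands=[{"offset": [0,0.0003,0.0145],"twist": 0},{"offset": [0,0,0],"twist": 0}])

```text
time: 22.45
tool_pos: [449.4, 309.3, 187.9]
tcp_rot: [3.141, 0.0, 0.133]
contact_force: [0.0, 0.2, 0.3]
grip_width: 91.9
```

>>> play_rows(commands=[{"offset": [0,0,0],"twist": 0},{"offset": [0,0,0],"twist": 0},{"offset": [0,0,0],"twist": 0},{"offset": [0,0,0],"twist": 0},{"offset": [0,0,0],"twist": 0}], jaw=255)

```text
time: 22.95
tool_pos: [449.6, 309.4, 188.0]
tcp_rot: [-3.142, -0.0, 0.133]
contact_force: [-0.7, 0.4, -0.1]
grip_width: 56.3
```

>>> play_rows(commands=[{"offset": [0,0,0],"twist": 0},{"offset": [0,0,0],"twist": 0},{"offset": [0,0,0],"twist": 0}])

```text
time: 23.25
tool_pos: [449.5, 309.4, 187.9]
tcp_rot: [-3.142, -0.0, 0.133]
contact_force: [-0.8, 0.3, 1.7]
grip_width: 45.4
```

Gripped: the opening is 45.4 mm. I'll lift and carry it to a point in front of the tray, turned to the drive's yaw.

>>> play_rows(commands=[{"offset": [0,0,-0.01],"twist": 0},{"offset": [0,0,-0.025],"twist": 0},{"offset": [0,0,-0.035],"twist": 0},{"offset": [0,0,-0.04],"twist": 0},{"offset": [0,0,0],"twist": 8.35}])

```text
time: 23.75
tool_pos: [450.7, 310.1, 303.8]
tcp_rot: [-3.137, -0.009, -0.015]
contact_force: [-0.1, -0.4, -1.8]
grip_width: 45.8
```

>>> play_rows(commands=[{"offset": [0,0,0],"twist": 8.35},{"offset": [0.0176,0.046,0],"twist": 0},{"offset": [0.0177,0.046,0],"twist": 0},{"offset": [0.0177,0.046,0],"twist": 0},{"offset": [0.0176,0.0465,0],"twist": 0}])

```text
time: 24.25
tool_pos: [489.9, 114.4, 298.5]
tcp_rot: [-3.141, -0.001, -0.158]
contact_force: [1.7, -0.1, -1.7]
grip_width: 46.0
```

>>> play_rows(commands=[{"offset": [0,0,0],"twist": 0},{"offset": [0,0,0],"twist": 0}])

```text
time: 24.45
tool_pos: [490.2, 114.9, 298.3]
tcp_rot: [-3.141, -0.0, -0.162]
contact_force: [0.0, 0.1, -1.6]
grip_width: 45.4
```

Run:
```python
from h import *
o,im,c=snap('wrist','w24')
print(o['time'],o['tool_pos'],o['tcp_rot'],o['grip_width'],o['contact_force'])
print(proj(c,[[564.2,104.1,20]]))
```

```text
24.45 [490.16997142 114.94990878 298.257149  ] [-3.14131659e+00 -8.75552811e-05 -1.62038905e-01] 45.4318665203258 [ 0.01230894  0.12106584 -1.60817443]
[[249.74946738  94.70084562]]
```

View pics/w24.png

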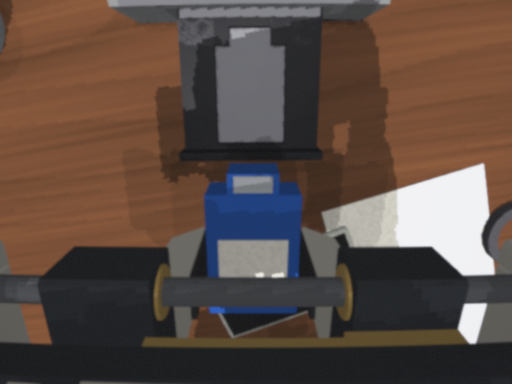

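The view shows the grey pocket floor at columns 217–284, rows 45–143, with the notch at the top (230–271, from row 27), and the cartridge level below it. I'll measure both.

Run:
```python
from h import *
o=status.get_obs(); im=cv2.imread('pics/w24.png')[:,:,::-1].copy()
cv2.imwrite('pics/w24c.png',cv2.resize(im[10:170,170:330,::-1],None,fx=5,fy=3.75*1.0))
cv2.imwrite('pics/w24d.png',cv2.resize(im[155:325,180:330,::-1],None,fx=4,fy=3.5))
```

```text
(no output)
```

View pics/w24c.png

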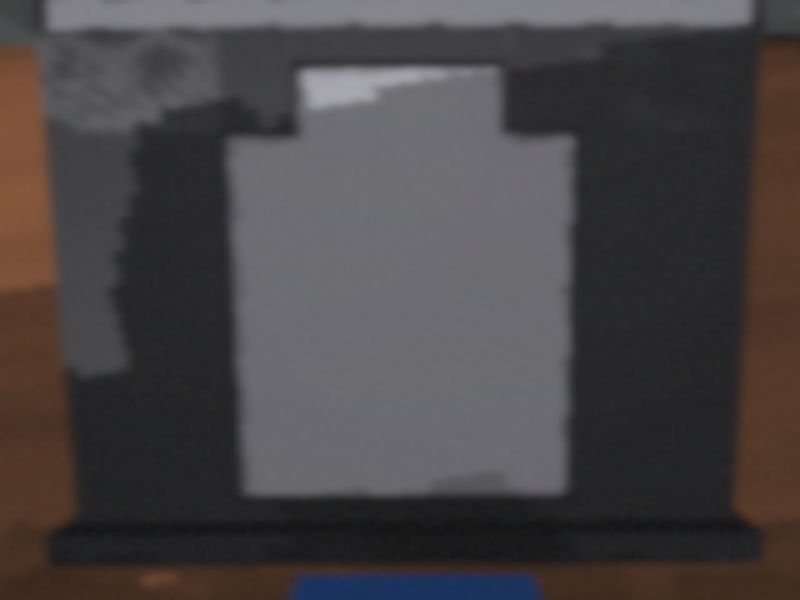

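View pics/w24d.png

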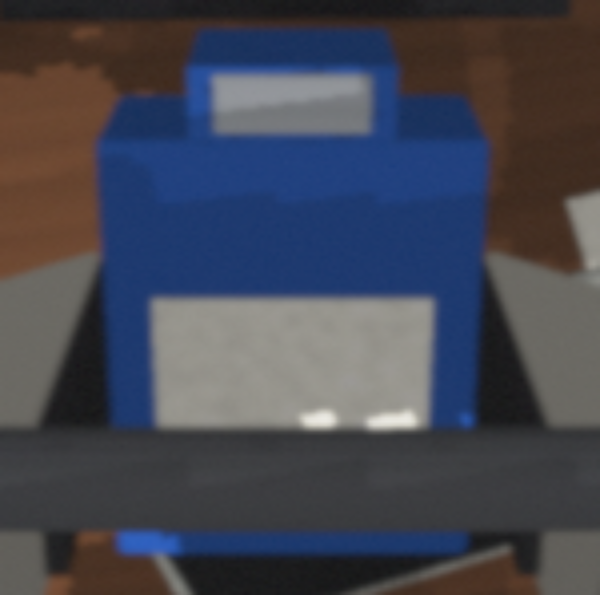

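Run:
```python
from h import *
o=status.get_obs(); c=cam('wrist',o); R=Rt(o)
q=np.array([[228,136],[576,136],[568,496],[242,496]])/[5,3.75]+[170,10]
P=plane(c,q,20); print([np.linalg.norm(P[i]-P[(i+1)%4]).round(1) for i in range(4)]); print(P.mean(0))
T=(P-o['tool_pos'])@R; pc=T.mean(0); x=T[0]+T[1]-T[2]-T[3]; print('pocket tool',pc,'ang',np.degrees(np.arctan2(x[1],x[0])), T.round(1))
q=np.array([[100,140],[487,140],[468,553],[118,553]])/[4,3.5]+[180,155]
oo,d=ray(c,q); p=R.T@(oo-o['tool_pos']); v=d@R
C=p+v*((166-p[2])/v[:,2])[:,None]; print('cart tool',C.round(1),C.mean(0)); x=C[0]+C[1]-C[2]-C[3]; print('ang',np.degrees(np.arctan2(x[1],x[0])),[np.linalg.norm(C[i]-C[(i+1)%4]).round(1) for i in range(4)])
print('shift',pc-C.mean(0))
```

```text
[np.float64(50.4), np.float64(70.1), np.float64(50.9), np.float64(70.1)]
[562.95579422 104.84090663  20.        ]
pocket tool [ 73.90627188  -0.44404399 278.1535959 ] ang -0.2821779782626743 [[109.  -25.8 278.2]
 [108.9  24.6 278.1]
 [ 38.9  25.2 278.1]
 [ 38.9 -25.7 278.2]]
cart tool [[ 33.2 -21.  166. ]
 [ 33.2  23.8 166. ]
 [-32.3  24.4 166. ]
 [-32.3 -21.6 166. ]] [  0.44001559   1.40659526 166.        ]
ang 0.014475378653237435 [np.float64(44.8), np.float64(65.5), np.float64(46.0), np.float64(65.5)]
shift [ 73.46625629  -1.85063925 112.1535959 ]
```

The pocket measures 70.1 × 50.4 as it should, and the cartridge is square to it within 0.3°. I'll shift by (73.5, -1.8) mm and go down to just above the rim.

>>> play_rows(commands=[{"offset": [0.037,-0.0009,0],"twist": 0},{"offset": [0.0365,-0.0009,0],"twist": 0},{"offset": [0,0,0.025],"twist": 0},{"offset": [0,0,0.025],"twist": 0},{"offset": [0,0,0.015],"twist": 0}])

```text
time: 25.0
tool_pos: [562.1, 108.2, 230.9]
tcp_rot: [3.141, 0.003, -0.156]
contact_force: [0.0, 0.3, -1.0]
grip_width: 46.0
```

>>> play_rows(commands=[{"offset": [0,0,0.01],"twist": 0},{"offset": [0,0,0],"twist": 0},{"offset": [0,0,0],"twist": 0}])

```text
time: 25.3
tool_pos: [563.0, 107.1, 223.4]
tcp_rot: [-3.141, -0.001, -0.158]
contact_force: [-0.3, 0.8, -1.1]
grip_width: 45.7
```

Run:
```python
from h import *
o,im,c=snap('wrist','w25')
print(o['time'],o['tool_pos'],o['tcp_rot'],o['grip_width'],o['contact_force'])
cv2.imwrite('pics/w25c.png',cv2.resize(im[110:300,170:330,::-1],None,fx=5,fy=3))
o,im,c=snap('scene','s25'); cv2.imwrite('pics/s25c.png',cv2.resize(im[150:250,220:350,::-1],None,fx=6,fy=6))
```

```text
25.3 [563.01753431 107.06242315 223.42132606] [-3.14138876e+00 -8.26302217e-04 -1.57573624e-01] 45.65524550835575 [-0.32310992  0.79169586 -1.09704688]
```

View pics/w25c.png

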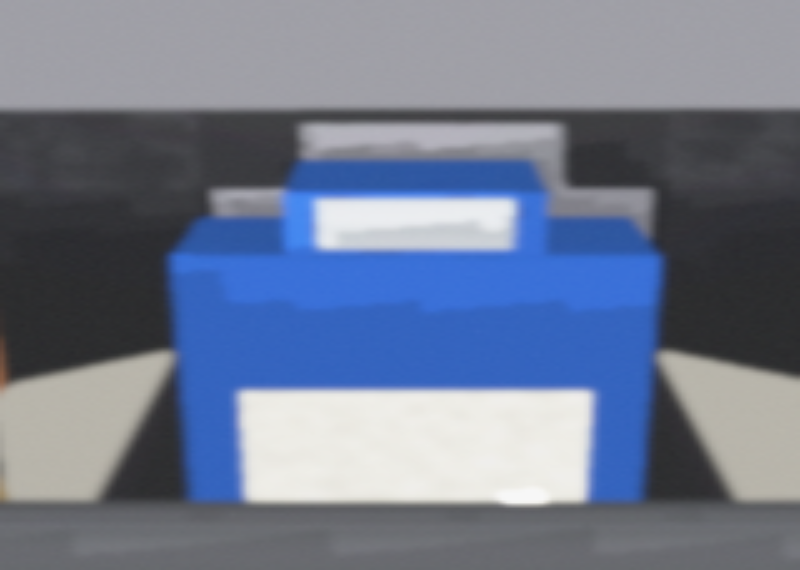

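View pics/s25c.png

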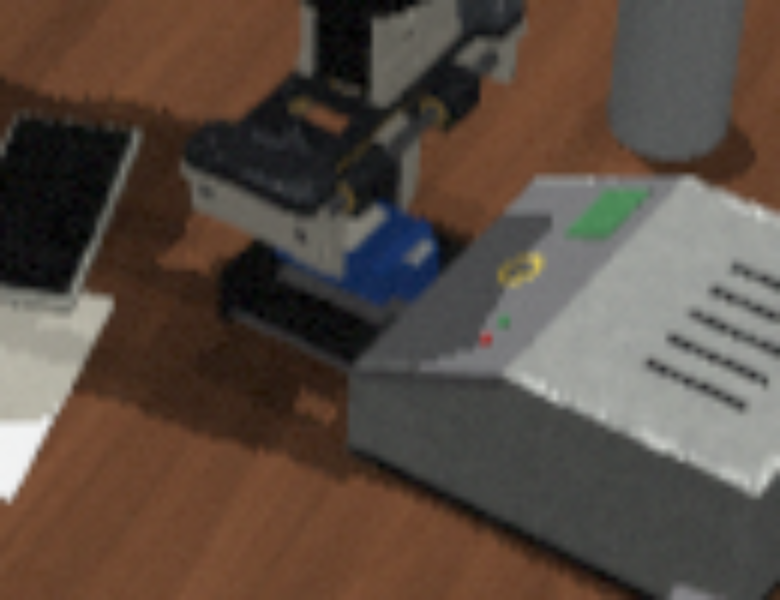

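Pocket end edge: crop columns 210–655 at row 187. Notch: 299–565 at row 122. Nose's lower front edge: 302–532 at row 160. The cartridge looks about 2 mm off to the left, so I'll compute it.

Run:
```python
from h import *
o=status.get_obs(); c=cam('wrist',o); R=Rt(o)
def at(q,z):
    q=np.array(q,float)/[5,3]+[170,110]
    oo,d=ray(c,q); p=R.T@(oo-o['tool_pos']); v=d@R
    return p+v*((z-p[2])/v[:,2])[:,None]
zf=o['tool_pos'][2]-20
print('zf',zf)
print('pocket end',at([[210,187],[655,187]],zf).round(2)); print('notch end',at([[299,122],[565,122]],zf).round(2))
print('nose bottom front',at([[302,160],[532,160]],188).round(2)); print('block bottom front',at([[195,218],[635,218]],188).round(2))
print('nose top front',at([[285,195],[547,195]],166).round(2),'block top front',at([[168,255],[662,255]],166).round(2))
```

```text
zf 203.94980320064175
pocket end [[ 34.09 -22.15 203.95]
 [ 34.1   28.68 203.95]]
notch end [[ 46.61 -11.73 203.95]
 [ 46.62  18.05 203.95]]
nose bottom front [[ 43.07 -10.43 188.  ]
 [ 43.08  13.35 188.  ]]
block bottom front [[ 32.65 -21.92 188.  ]
 [ 32.66  24.42 188.  ]]
nose top front [[ 42.79 -10.57 166.  ]
 [ 42.79  13.23 166.  ]] block top front [[ 33.2  -21.63 166.  ]
 [ 33.21  24.12 166.  ]]
```

I'll correct by y +1.8, x -0.9, then lower into the pocket.

>>> play_rows(commands=[{"offset": [-0.0009,0.0018,0],"twist": 0},{"offset": [0,0,0.004],"twist": 0},{"offset": [0,0,0],"twist": 0}])

```text
time: 25.7
tool_pos: [561.6, 104.4, 218.7]
tcp_rot: [3.142, 0.0, -0.159]
contact_force: [-0.4, 0.4, -1.7]
grip_width: 45.7
```

Run:
```python
from h import *
o,im,c=snap('wrist','w26')
print(o['time'],o['tool_pos'],o['tcp_rot'],o['grip_width'],o['contact_force'])
cv2.imwrite('pics/w26c.png',cv2.resize(im[110:300,170:330,::-1],None,fx=5,fy=3))
```

```text
25.7 [561.56039862 104.40909551 218.65376376] [ 3.14152994e+00  2.65047058e-04 -1.59131497e-01] 45.683257781213115 [-0.3913103   0.41919174 -1.7213761 ]
```

View pics/w26c.png

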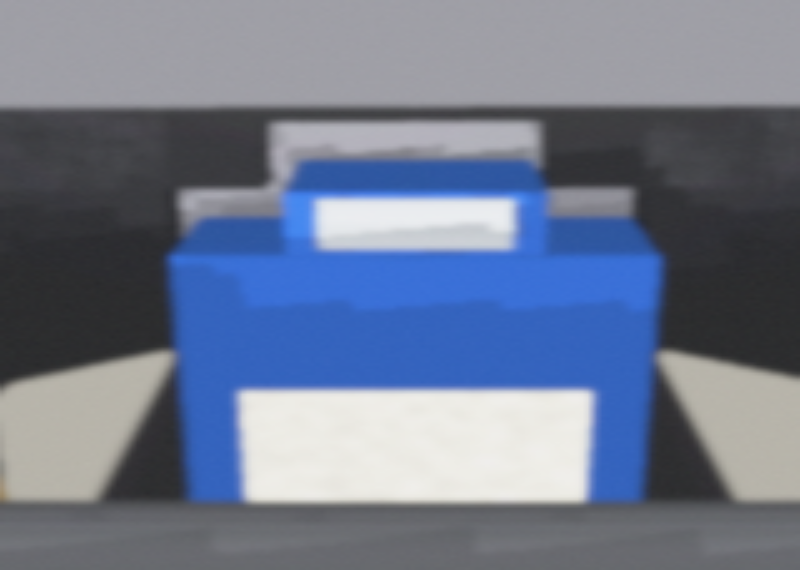

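Pocket end edge now at columns 178–636 (row 187), notch 268–542 (row 121).

Run:
```python
from h import *
o=status.get_obs(); c=cam('wrist',o); R=Rt(o)
def at(q,z):
    q=np.array(q,float)/[5,3]+[170,110]
    oo,d=ray(c,q); p=R.T@(oo-o['tool_pos']); v=d@R
    return p+v*((z-p[2])/v[:,2])[:,None]
zf=o['tool_pos'][2]-20
print(zf,o['tool_pos'])
print('pocket end',at([[178,187],[636,187]],zf).round(2)); print('notch end',at([[268,121],[542,121]],zf).round(2))
```

```text
198.70409367230062 [561.6157933  104.42877141 218.70409367]
pocket end [[ 35.47 -25.05 198.7 ]
 [ 35.48  25.78 198.7 ]]
notch end [[ 47.82 -14.73 198.7 ]
 [ 47.82  15.06 198.7 ]]
```

>>> play_rows(commands=[{"offset": [0.0005,-0.001,0],"twist": 0},{"offset": [0,0,0],"twist": 0},{"offset": [0,0,0],"twist": 0}])

```text
time: 26.05
tool_pos: [562.5, 105.5, 218.9]
tcp_rot: [-3.142, -0.0, -0.159]
contact_force: [-0.1, -0.4, -1.5]
grip_width: 45.8
```

Run:
```python
from h import *
o,im,c=snap('wrist','w27')
print(o['time'],o['tool_pos'],o['tcp_rot'],o['grip_width'],o['contact_force'])
cv2.imwrite('pics/w27c.png',cv2.resize(im[110:300,170:330,::-1],None,fx=5,fy=3))
```

```text
26.05 [562.4548545  105.49111163 218.87719162] [-3.14158014e+00 -2.06827459e-04 -1.58814660e-01] 45.78259788321442 [-0.138498   -0.44311122 -1.51218329]
```

View pics/w27c.png

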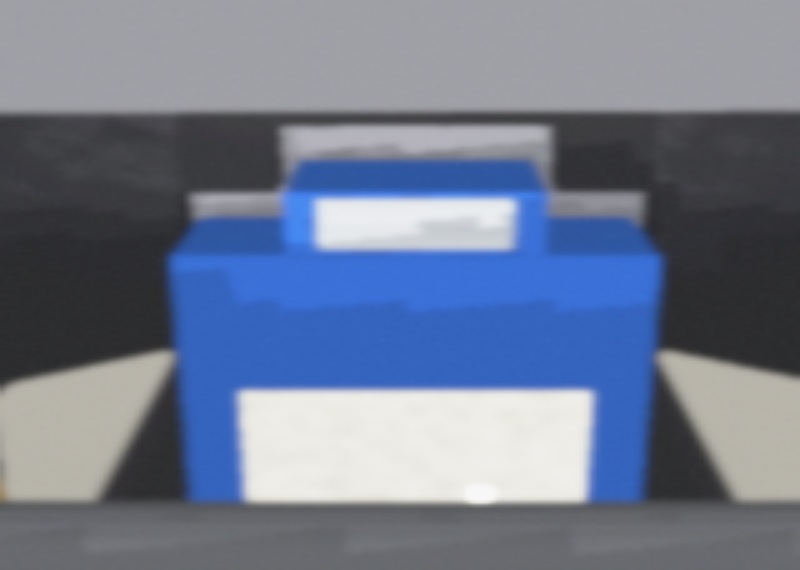

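It is centred: pocket end columns 190–645, cartridge 195–637. Lowering gently.

>>> play_rows(commands=[{"offset": [0,0,0.003],"twist": 0},{"offset": [0,0,0.003],"twist": 0},{"offset": [0,0,0.002],"twist": 0},{"offset": [0,0,0],"twist": 0}])

```text
time: 26.5
tool_pos: [562.2, 105.4, 210.3]
tcp_rot: [3.141, 0.001, -0.159]
contact_force: [0.5, -0.0, -0.7]
grip_width: 45.6
```

>>> play_rows(commands=[{"offset": [0,0,0.001],"twist": 0},{"offset": [0,0,0.001],"twist": 0},{"offset": [0,0,0],"twist": 0}])

```text
time: 26.8
tool_pos: [562.4, 105.5, 208.7]
tcp_rot: [3.142, 0.0, -0.159]
contact_force: [-0.6, -0.6, -1.4]
grip_width: 45.4
```

>>> play_rows(commands=[{"offset": [0,0,0.0005],"twist": 0},{"offset": [0,0,0.0005],"twist": 0},{"offset": [0,0,0],"twist": 0}])

```text
time: 27.1
tool_pos: [562.4, 105.5, 207.9]
tcp_rot: [-3.142, -0.0, -0.159]
contact_force: [-0.6, -0.3, -1.2]
grip_width: 45.5
```

>>> play_rows(commands=[{"offset": [0,0,0.0005],"twist": 0},{"offset": [0,0,0],"twist": 0}])

```text
time: 27.3
tool_pos: [562.5, 105.5, 207.9]
tcp_rot: [-3.141, -0.001, -0.159]
contact_force: [-0.3, -0.4, 3.5]
grip_width: 45.6
```

>>> play_rows(commands=[{"offset": [0,0,0.0005],"twist": 0},{"offset": [0,0,0],"twist": 0}])

```text
time: 27.5
tool_pos: [562.7, 105.4, 207.8]
tcp_rot: [-3.141, -0.002, -0.159]
contact_force: [-0.7, -0.1, 6.7]
grip_width: 45.8
```

It is on the floor, at exactly the expected height (20 mm) with 6.7 N. I'll release and rise.

>>> play_rows(commands=[{"offset": [0,0,-0.0006],"twist": 0},{"offset": [0,0,0],"twist": 0},{"offset": [0,0,0],"twist": 0},{"offset": [0,0,0],"twist": 0},{"offset": [0,0,0],"twist": 0}], jaw=0)

```text
time: 28.0
tool_pos: [562.4, 105.5, 207.2]
tcp_rot: [3.142, 0.0, -0.159]
contact_force: [-0.6, -0.0, 0.8]
grip_width: 81.2
```

>>> play_rows(commands=[{"offset": [0,0,-0.01],"twist": 0},{"offset": [0,0,-0.03],"twist": 0},{"offset": [0,0,-0.04],"twist": 0},{"offset": [-0.03,0,-0.04],"twist": 0},{"offset": [-0.04,0,-0.03],"twist": 0}])

```text
time: 28.5
tool_pos: [493.5, 116.4, 360.4]
tcp_rot: [-3.141, -0.004, -0.16]
contact_force: [-0.1, 0.3, 0.8]
grip_width: 91.9
```

>>> play_rows(commands=[{"offset": [0,0,0],"twist": 0},{"offset": [0,0,0],"twist": 0}])

```text
time: 28.7
tool_pos: [492.9, 116.7, 359.0]
tcp_rot: [-3.141, -0.003, -0.158]
contact_force: [-0.3, 0.1, -0.6]
grip_width: 91.4
```

Run:
```python
from h import *
o,im,c=snap('wrist','w28')
print(o['time'],o['tool_pos'],o['tcp_rot'],o['grip_width'],o['contact_force'])
cv2.imwrite('pics/w28c.png',cv2.resize(im[20:180,170:330,::-1],None,fx=5,fy=3.75))
o,im,c=snap('scene','s28'); cv2.imwrite('pics/s28c.png',cv2.resize(im[150:250,220:350,::-1],None,fx=6,fy=6))
o,im,c=snap('side','d28')
```

```text
28.7 [492.90828965 116.7254332  359.01057572] [-3.14089026 -0.00332871 -0.15821798] 91.37924231962585 [-0.26942929  0.07974398 -0.59863106]
```

View pics/w28c.png

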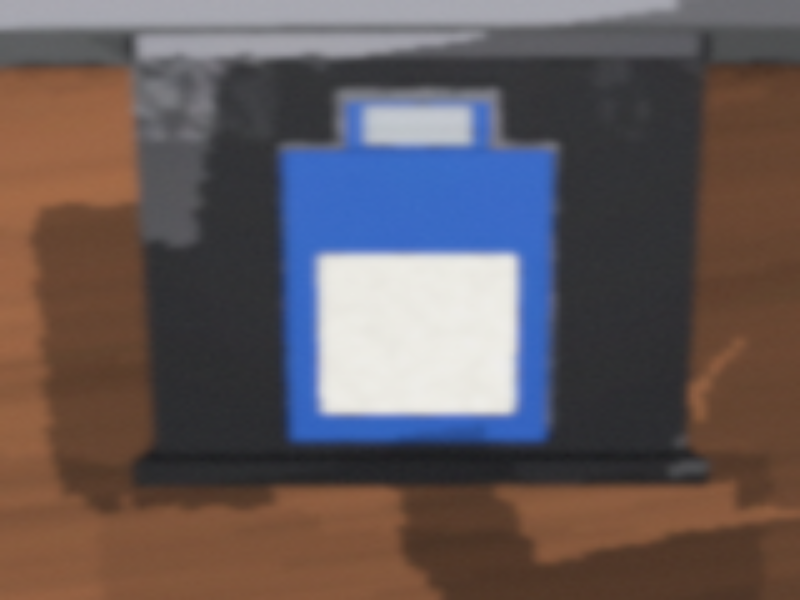

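View pics/s28.png

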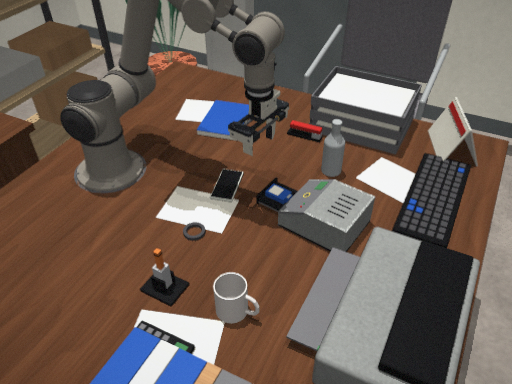

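View pics/d28.png

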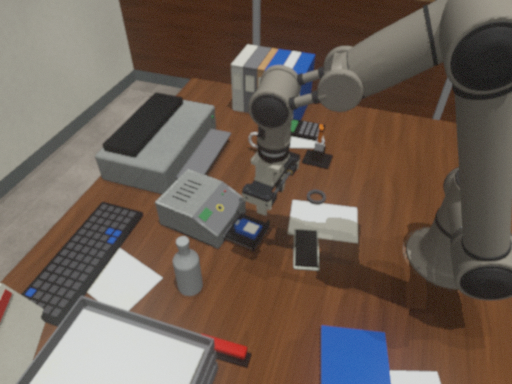

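The cartridge sits square in the pocket with its nose in the notch. The bystanders look unmoved. Last numeric checks before handing in.

Run:
```python
from h import *
c=cam('wrist',status.get_obs())
q=np.array([[281,150],[556,150],[550,441],[289,441]])/[5,3.75]+[170,20]
P=plane(c,q,42); print([np.linalg.norm(P[i]-P[(i+1)%4]).round(1) for i in range(4)],P.mean(0)); v=(P[0]+P[1]-P[2]-P[3]); print('yaw',np.degrees(np.arctan2(v[1],v[0])))
a=cv2.imread('pics/scene0.png').astype(int);b=cv2.imread('pics/s28.png').astype(int)
for n,(x0,y0,x1,y1) in dict(pin=(145,240,175,300),mug=(205,268,262,325),nut=(180,218,210,243),phone=(208,165,245,200),flask=(318,118,350,180),stapler=(285,118,325,142),calc=(130,318,200,352)).items():
    print(n,np.abs(a-b)[y0:y1,x0:x1].mean().round(2))
for f in ('scene0','s28'):
    im=cv2.imread(f'pics/{f}.png')[:,:,::-1].copy(); m=mask(im,(5,150,80),(20,255,255)); r=np.zeros_like(m); r[240:300,140:180]=m[240:300,140:180]; print(f,blobs(r,5))
```

```text
[np.float64(45.8), np.float64(65.0), np.float64(46.3), np.float64(65.0)] [561.64696585 103.296433    42.        ]
yaw -8.912422386275201
pin 19.47
mug 26.25
nut 20.52
phone 28.06
flask 24.61
stapler 19.11
calc 19.06
scene0 [(157, [158.0, 257.4], [152, 247, 12, 22])]
s28 [(155, [158.2, 257.5], [152, 247, 12, 22])]
```

The image differences are uniformly large, which looks like a brightness change. I'll check for actual shifts.

Run:
```python
import cv2,numpy as np
a=cv2.imread('pics/scene0.png',0);b=cv2.imread('pics/s28.png',0); print(a.mean(),b.mean())
for n,(x0,y0,x1,y1) in dict(pin=(145,240,175,300),mug=(205,268,262,325),nut=(180,218,210,243),phone=(208,165,245,200),flask=(318,118,350,180),stapler=(285,118,325,142),calc=(130,318,200,352),bg=(400,150,470,240)).items():
    r=cv2.matchTemplate(b[y0-6:y1+6,x0-6:x1+6],a[y0:y1,x0:x1],cv2.TM_CCOEFF_NORMED); _,v,_,p=cv2.minMaxLoc(r); print(n,p[0]-6,p[1]-6,round(v,3))
```

```text
119.82920328776042 96.19326782226562
pin 0 0 0.991
mug 0 0 0.989
nut 0 0 0.981
phone 0 0 0.855
flask 0 0 0.996
stapler 0 0 0.954
calc 0 0 0.995
bg 0 0 0.991
```

Nothing has shifted; the picture is just darker overall. Handing in.

Run:
```python
from plant import status, ticket
print(status.get_obs()['time']); print(ticket.close_job())
```

```text
28.85
the job is handed in; nothing more can be done
None
```

The job is done and handed in at 28.9 s, with the tray open, the pin back in its stand and the cartridge in the pocket.

- **Eject:** The tool cannot tilt, so I turned the pin about 26° in the grip against the stand's sleeve. I pushed it into the hole with about 2–4 N until the tray sprang out.
- **Pin:** I stood it upright again in the sleeve and lowered it until it seated, with 6.5 N of reaction at the starting height. Its outline in the scene picture matches the start to the pixel.
- **Cartridge:** It was set down on the pocket floor, touching at the expected 20 mm, then released. It is square within about 0.2° of my estimate of the drive's yaw, with its nose in the notch. I measured its length as 65.0 mm against a true 66, which is within measuring error.
- **Bystanders:** All six show no shift in the scene view. The phone matched least well at 0.855. The last picture was darker overall than the first, so a plain brightness comparison was no use; I compared patterns instead.

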